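Close the movement case and fasten its draw latch

TASK

Put the lid from the rack on the open grey movement case, with its keeper at the latch end, so that it sits fully down all round. Then hook the latch's claw over the keeper and swing the lever all the way down over centre, so that the lid is clamped. Leave the other things on the bench where they stand.

Things in the scene. Friction and masses are not known exactly. Their poses are not given: they have to be found in the camera images.
- movement_case: Grey open-topped movement case, fixed to the bench. Origin on the bench surface, z up, -x towards its latch end. Box: x -35 to 75, y -45 to 45 mm, 50 mm high, walls 6 mm (opening 98 x 78 mm, free 22 mm deep). In front, x -170 to -35 mm, a foot 8 mm high and 70 mm wide carries the latch between two cheeks (x -106 to -84, y -31 to 31 mm, 44 mm high).
- case_seat (a point): Centre of the case's opening at rim height, case frame (20, 0, 50) mm. The closed lid's origin comes here, give or take the 2 mm play all round; its x axis along the case's.
- case_lid: Loose aluminium lid, 0.3 to 0.5 kg, 110 x 90 mm, plate 6 mm thick. Origin: centre of the plate's underside; x along its 110 mm, z out of its top. Under it a stepped plug, 94 x 74 mm, 9 mm deep (last 4 mm 88 x 68 mm), fits the opening. It starts leaning in the rack, x axis rising at 35 degrees, keeper (-x) end lowest. Closed, the keeper end is at the case's latch end.
- lid_handle (a point): Centre of the lid's black bar handle, lid frame (0, 0, 31) mm. The bar lies along the lid's x: 64 mm long, 16 mm wide in y, z = 24 to 38 mm (its underside 18 mm above the plate), on two feet.
- keeper (a point): Top middle of the keeper, an upright steel ridge at the lid's -x end: lid frame (-51.5, 0, 20) mm. Ridge: x -55 to -48 mm, 16 mm wide in y, 14 mm above the plate; 16 mm free behind it up to the handle.
- lid_rack: Plywood rack fixed to the bench; origin on the bench under the lid's middle, -x is its open front, z up. The lid leans on a 35 degree slope that faces the front, against a stop at its lower end and between guides beside its plug. Lid origin in the rack frame (0, 0, 64) mm. Posts and back board stand from x = 50 mm back. Lift the lid out square to the slope.
- rack_hood (a point): Middle of the lower front edge of the rack's hood shelf, rack frame (-12, 0, 215) mm. The shelf runs back from here to x = 80 mm, y -40 to 40 mm, 10 mm thick, with two small things on it up to z = 255 mm. It covers the lid's handle from above, so the tool must come in tilted from the front.
- lever (a joint): Draw-latch lever, a hinge along the case's y at point lever_pin. 0 = down on its stop towards the case's -x, latched; 1.57 = upright; 2.3 = leaning over the box. It passes centre at about 0.31: with the claw hooked a spring pulls it up above that and down below it. Friction (0.06 N m) keeps it where it is left. It starts at 1.7 to 1.95.
- lever_pin (a point): Lever hinge, case frame (-95, 0, 34) mm.
- lever_end (a point): Middle of the black finger pad at the lever's free end: 24 mm long along the lever, 22 mm wide in y, 10 mm thick. At lever value t it lies at case x = -95 - 50 cos t, z = 34 + 50 sin t (mm).
- claw_bar (a point): Middle of the round crossbar on the claw, 12 mm thick, 44 mm long along the case's y; take it by its two ends. Two rods (34 mm apart, clear of the lever) join it to a free-swinging pin on the lever; pin to bar 91 mm, may stretch 12 mm at 2.2 N per mm. Pin at lever value t: case x = -95 + 16 cos b, z = 34 + 16 sin b (mm), b = 3.93 - t. It starts thrown back on its stop, away from the box.
- claw_lip (a point): Middle of the lower edge of the claw's downturned lip (5 mm thick, 22 mm wide in y), 16 mm below the bar when latched. Hooked, the lip is behind the keeper (on the handle's side) and below its top; let go, the claw drops by its own weight.
- the_hand_press: Hand press screwed to the bench to the right of the case, always in the same place; origin on the bench surface. It is 216 mm high and reaches about 100 mm from its origin: go round or over it.
- glass_jar: Bystander: open pressed-glass jar, 83 mm across, 45 mm high; origin at the centre of its underside.
- compartment_tray: Bystander: round low compartment tray, 93 mm across, 15 mm high; origin at the centre of its underside.
- oil_cups: Bystander: small black oil-cup stand with lidded cups, 37 x 78 x 20 mm; origin at the centre of its underside.
- dust_dome: Bystander: clear dust dome with a knob, 87 mm across, 66 mm high; origin at the centre of its underside.
- eye_loupe: Bystander: black eye loupe, 32 mm across, 28 mm high; origin at the centre of its underside.
- oval_case: Bystander: black oval case with a lift-off lid, 44 x 54 x 20 mm; origin at the centre of its underside.
- clear_case: Bystander: small clear hinged case, 61 x 47 x 18 mm; origin at the centre of its underside.

How it is judged (in metres and radians):
On the way, in this order (a step that is already met when the one before it is completed fails the run):
1. the lid lies fully down in the case's opening (distance between case_lid and case_seat below 0.006 m and angle between case_lid's own z axis and vertical below 0.05 rad), for 0.2 s.
2. the claw's lip is behind the keeper with the lever still up (all of step 1 and x of claw_lip in the frame of case_lid between -0.05 and -0.02 m and y of claw_lip in the frame of case_lid between -0.01 and 0.01 m and z of claw_lip in the frame of case_lid between 0 and 0.0175 m and value of joint lever above 0.6 rad), for 0.2 s.
At the end, for the whole second after the job is handed in: The lid is seated in the case (origin within 6 mm of the seat point, level within 0.05 rad) and at rest, the claw's lip is behind the keeper, drawn against it (within about 5 mm) and at least 2.5 mm below its top, and the lever is down within 0.15 rad of its stop (all of step 1 and x of claw_lip in the frame of case_lid between -0.05 and -0.04 m and y of claw_lip in the frame of case_lid between -0.01 and 0.01 m and z of claw_lip in the frame of case_lid between 0 and 0.0175 m and value of joint lever below 0.15 rad and linear speed of case_lid below 0.01 m/s); the robot touches nothing.
It fails at once if one of the bystanders is pushed or carried more than 30 mm from where it stood (distance of any of glass_jar, compartment_tray, oil_cups, dust_dome, eye_loupe, oval_case, clear_case from where it was at the start of the episode above 0.03 m).
It also fails if it takes over 72 s, if anything falls off the work surface, if the arm or the gripper's body presses on something with over 40 N, if the wrist force passes 120 N, or if a joint passes its speed limit or range.

ROBOT

A 6-joint arm with a two-finger parallel gripper is mounted at the origin on a cart in front of the work surface, level with it; the furniture and walls round the work are solid. World frame = base frame: x ahead of the robot, y to its left, z up, the work surface at z = 0. Lengths are in m, angles in degrees, forces in N, time in s.
With the tool pointing down it reaches from about 0.4 to 0.825 m from the base axis. Payload 7 kg.
Tool frame: the origin (TCP) lies on the centre line of the jaws, within the pads' length; the fingertips stand 19 mm ahead of it and the grasp point (between the pads) is the TCP; z points along the fingers, y is the line along which they close (so a half turn about z gives the same grasp; the last joint's range is limited). The gripper opens to 88 mm and grips with 3 to 60 N. Pads are 19 mm wide; open, the fingers measure 130 mm over their backs; the gripper's body (78 mm by 193 mm) begins 47 mm behind the grasp point.
Start: joints at [89.043, 20.546, 0.682, 0, -70.136, -16.507], TCP at [0.203, 0.644, 0.246] pointing down, gripper open.
Joint ranges: [-176.03, 176.03], [-82.01, 121.73], [-58.28, 71.71], [-173.87, 95.51], [-174.79, -0.11], [-173.66, 173.66]. Speed limits (degrees/s): [136.94, 136.94, 172.46, 180, 180, 180].

INTERFACE

Orientations are given as [roll, pitch, yaw] about the fixed x, y, z axes, in that order (R = Rz(yaw) Ry(pitch) Rx(roll)).
In Python, from plant import * gives the robot as it stands. The module is installed in compiled form; this text tells all that it offers.
- The arm moves only by the tool play_rows, never from a script. Its argument "deltas" is a list of rows, each a list of 6 numbers: the shift along the world's x, y, z scaled (see below), then the turn, a rotation vector about the world's x, y, z scaled (see below). A call has 1 to 10 rows; each row shifts and turns the commanded pose from where the row before left it; what a row does not reach is not made up. The controller multiplies each number of a shift by 800 mm and each number of a turn by 180 degrees. A row lasts 1/10 s, in which the tool goes at most 50 mm and 8.59 degrees, less where a joint would pass 70% of its speed; a pose out of reach is approached as far as the arm can. A call with a number of a shift or a turn outside -1 to 1 is refused whole. A call with a gripper value outside its range is refused whole. "gripper" is the gripper command: -1 is shut, 1 is fully open, values between are in proportion, set as the call begins (left out, the last holds). The fingers move at their own pace and stop on an object; the grip force is fixed at half the most. Time passes only in rows, so rows that do not move let the fingers close. It gives the time, the measured TCP pose, the force, the opening and the grip force at its end, in the units of the state.
- get_obs(): the state, without advancing time (a new reading comes with each control period).
- snapshot(name): name is "side" or "top"; returns (picture, depth): 420x560x3 uint8, blue, green, red; 420x560 float32, m along the optical axis (not along the pixel's ray), 0 where there is no reading.
- camera_model(name): a dict with "fx", "fy", "cx", "cy" (pixels), "world_to_cam" (4x4, takes a point from world to camera coordinates). Camera axes: x right, y down, z forward; pixel columns grow to the right and rows downward; lengths in m; the calibration is good to about 2 mm. A picture is of the moment at which its call begins. camera_model takes no time and is no camera call.
- close_job(): hands the job in; it is judged then, once.
The state is a dict: "clock": time; "joint_pos": joint angles; "qvel": joint speeds; "tau": joint torques, N m; "tool_pos": TCP position; "orientation": TCP orientation; "force": force on the tool from outside, world axes, zero at the start; "moment": the same for the moment, N m; "opening": finger opening in m; "gripper_force": force on a finger pad.
Only numpy, scipy, OpenCV 4.12 (cv2) and the standard library are available. Lean on these libraries where they do the work, as an engineer would, in place of code of your own. Each camera call takes 0.05 s, during which the arm holds its last target. There are 200 camera calls.

## Working session

There is one attempt and no reset: what is moved stays moved. The work goes in short steps, Python scripts to look and compute and a tool call to move; the robot and the scene stay as the last step left them, time stands still between calls to the robot, and variables do not carry over. Pictures are saved under pics/ and viewed, at most 10 in all, crops included, and the job is handed in when it is done.

Besides the shell and the picture viewer there is one more tool, called in YAML: its name, and indented under it one key for each argument. play_rows: Moves the arm, as the interface text tells. Its arguments: {"type":"object","properties":{"deltas":{"type":"array","items":{"type":"array","items":{"type":"number","minimum":-1,"maximum":1}}},"gripper":{"type":"number"}},"required":["deltas"]}

```bash
mkdir -p pics; ls
cat > h.py <<'E'
import numpy as np, cv2
from plant import *
def snap(n):
    im,d=snapshot(n); m=camera_model(n); return im,d,m
def pts(d,m):
    v,u=np.indices(d.shape); 
    P=np.stack([(u-m['cx'])/m['fx']*d,(v-m['cy'])/m['fy']*d,d,np.ones_like(d)],-1)
    W=P@np.linalg.inv(np.array(m['world_to_cam'])).T
    return W[...,:3]
def proj(m,p):
    c=np.array(m['world_to_cam'])@np.append(p,1); return m['fx']*c[0]/c[2]+m['cx'],m['fy']*c[1]/c[2]+m['cy']
E
python3 - <<'E'
from h import *
for n in ("side","top"):
    im,d,m=snap(n); cv2.imwrite(f"pics/{n}0.png",im); np.savez(f"{n}0.npz",im=im,d=d)
    W=np.linalg.inv(np.array(m['world_to_cam'])); print(n,W.round(3).tolist(),m['fx'],m['cx'],m['cy'])
print(get_obs())
E
```

```text
pics
side [[0.802, -0.353, 0.481, 0.015], [-0.597, -0.48, 0.643, -0.502], [0.004, -0.803, -0.596, 0.803], [0.0, 0.0, 0.0, 1.0]] 488.8602964135174 281.82366306015035 210.09414962931123
top [[0.013, -0.998, 0.063, 0.472], [-1.0, -0.013, -0.011, 0.233], [0.012, -0.063, -0.998, 1.124], [0.0, 0.0, 0.0, 1.0]] 451.99333821322864 282.7169918798453 209.8293022507672
{'clock': 0.1, 'joint_pos': array([ 8.90442078e+01,  2.05887450e+01,  6.38440649e-01, -1.80011513e-02,
       -7.01337704e+01, -1.65100060e+01]), 'qvel': array([-0.01596602, -0.04353828,  0.079591  ,  0.12930567, -0.04973214,
       -0.03928945]), 'tau': array([-2.24370386e-03, -5.84160841e+01,  2.93751973e+01,  7.01564893e+00,
        1.01715521e-02, -4.85224814e-05]), 'tool_pos': array([0.20245628, 0.64350114, 0.24469512]), 'orientation': array([ 1.79914582e+02, -7.66960472e-03, -1.74719221e+01]), 'force': array([-0.20326145,  0.25409408,  0.22868403]), 'moment': array([-0.02216022,  0.0248161 ,  0.01631245]), 'gripper_force': 0.0, 'opening': 0.08786400962049853}
```

View pics/side0.png

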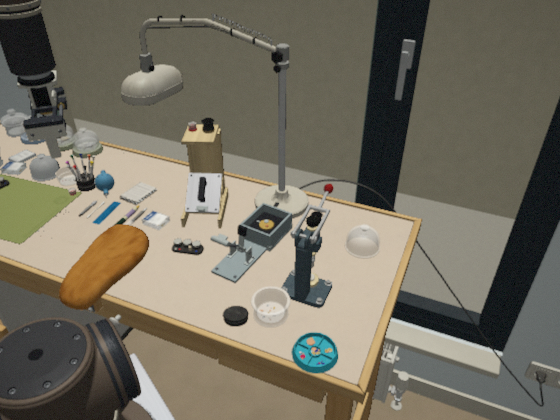

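View pics/top0.png

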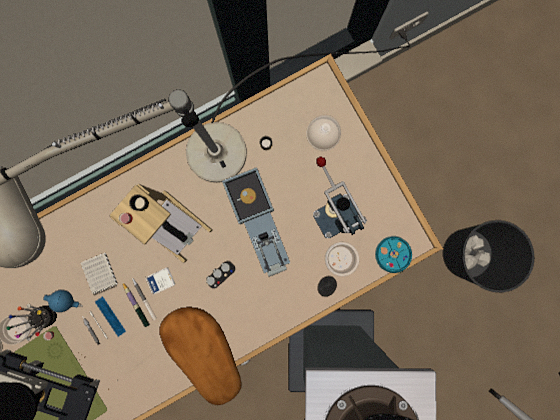

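The side view shows the rack with the lid at about (205,190), the case at (262,230) and the press at (310,265). In the top view the box is at (248,195), the foot at (270,250), the lid at (180,238) and the hood at (140,210). Next I'll measure the case and lid from depth.

```bash
cat > m1.py <<'E'
from h import *
Z={n:np.load(f"{n}0.npz") for n in("side","top")}
m={n:camera_model(n) for n in Z}; W={n:pts(Z[n]['d'],m[n]) for n in Z}
def rect(P): 
    (c,s,a)=cv2.minAreaRect((P[:,:2]*1000).astype(np.float32)); return np.round(c,1),np.round(s,1),round(a,1)
w=W['top']; sl=np.zeros(w.shape[:2],bool); sl[165:228,218:280]=1
k=sl&(abs(w[...,2]-.05)<.006); k=cv2.morphologyEx(k.astype(np.uint8),cv2.MORPH_OPEN,np.ones((2,2)))>0
print("rim",k.sum(),rect(w[k]),np.median(w[k][:,2]))
sl[:]=0; sl[215:280,240:295]=1
k=sl&(abs(w[...,2]-.008)<.004)
gray=Z['top']['im'].astype(int); 
k=sl&(gray[...,0]>gray[...,2]-5)&(w[...,2]<.02); print("foot",k.sum(),rect(w[k]),np.median(w[k][:,2]))
k=sl&(w[...,2]>.035)&(w[...,2]<.05); print("cheeks",k.sum(),rect(w[k]) if k.sum() else 0)
k=sl&(w[...,2]>.055); print("high",k.sum(),w[k].round(3)[::3].tolist())
# lid
for n,(r0,r1,c0,c1) in dict(top=(195,262,150,212),side=(170,222,180,228)).items():
    w=W[n]; im=Z[n]['im']; sl=np.zeros(w.shape[:2],bool); sl[r0:r1,c0:c1]=1
    b=im.astype(int); white=sl&(b.min(2)>120)&(b[...,2]-b[...,0]<25)&(w[...,2]<.13)
    P=w[white]
    c=np.median(P,0)
    for _ in range(6):
        nn=np.linalg.svd(P-P.mean(0),full_matrices=False)[2][2]; nn*=np.sign(nn[2]); P0=P.mean(0); r=(P-P0)@nn; P=P[abs(r)<max(.003,1.5*r.std())] if r.std()>.002 else P[abs(r)<.004]
    az=np.degrees(np.arctan2(nn[1],nn[0])); print(n,"white",white.sum(),len(P),P0.round(4),"n",nn.round(3),"tilt",np.degrees(np.arccos(nn[2])).round(1),"az",az.round(1), P.min(0).round(3),P.max(0).round(3))
    blk=sl&(b.max(2)<55)&(w[...,2]<.16); h=(w[blk]-P0)@nn; B=w[blk][(h>.01)&(h<.05)]
    print(" handle",len(B),B.mean(0).round(4) if len(B) else 0,np.percentile(h,[5,50,95]).round(3))
for n in Z:
    b=Z[n]['im']; 
    r0,r1,c0,c1={'top':(170,280,110,300),'side':(110,285,170,300)}[n]
    cv2.imwrite(f"pics/{n}c.png",cv2.resize(b[r0:r1,c0:c1],None,fx=4 if n=='top' else 3.4,fy=4 if n=='top' else 3.4,interpolation=cv2.INTER_CUBIC))
E
python3 m1.py
```

```text
rim 404 (array([545.9, 292.9]), array([181.6,  91.1]), 22.0) 0.047612959472682403
foot 1148 (array([460.6, 263.6]), array([135.8,  77.2]), 22.6) 0.00741845799744445
cheeks 143 (array([492.6, 279. ]), array([86.8, 51.9]), 34.8)
high 338 [[0.472, 0.233, 1.124], [0.486, 0.259, 0.092], [0.484, 0.266, 0.092], [0.484, 0.259, 0.094], [0.481, 0.273, 0.091], [0.481, 0.266, 0.093], [0.482, 0.259, 0.095], [0.479, 0.277, 0.092], [0.479, 0.27, 0.095], [0.479, 0.263, 0.092], [0.479, 0.257, 0.09], [0.477, 0.275, 0.091], [0.477, 0.268, 0.094], [0.477, 0.261, 0.093], [0.477, 0.255, 0.073], [0.475, 0.27, 0.096], [0.475, 0.264, 0.083], [0.475, 0.257, 0.059], [0.472, 0.27, 0.085], [0.472, 0.264, 0.076], [0.472, 0.233, 1.124], [0.47, 0.269, 0.06], [0.465, 0.26, 0.055], [0.461, 0.238, 0.058], [0.456, 0.241, 0.064], [0.454, 0.236, 0.065], [0.451, 0.271, 0.055], [0.449, 0.271, 0.057], [0.45, 0.233, 0.073], [0.447, 0.236, 0.076], [0.444, 0.269, 0.059], [0.445, 0.231, 0.079], [0.443, 0.236, 0.077], [0.44, 0.271, 0.065], [0.441, 0.231, 0.085], [0.438, 0.233, 0.085], [0.435, 0.268, 0.076], [0.436, 0.229, 0.086]
[... 1369 characters left out ...]
0.242, 0.117], [0.4, 0.235, 0.117], [0.4, 0.228, 0.116], [0.397, 0.255, 0.113], [0.398, 0.248, 0.118], [0.397, 0.242, 0.116], [0.398, 0.235, 0.119], [0.472, 0.233, 1.124], [0.395, 0.253, 0.117], [0.395, 0.246, 0.117], [0.395, 0.239, 0.118], [0.393, 0.253, 0.118], [0.393, 0.246, 0.118], [0.391, 0.252, 0.119], [0.391, 0.246, 0.115]]
top white 1005 960 [0.493  0.4713 0.0634] n [-0.364 -0.446  0.818] tilt 35.1 az -129.2 [0.434 0.418 0.035] [0.556 0.52  0.104]
 handle 195 [0.4876 0.468  0.0966] [-0.018  0.031  0.035]
side white 1172 722 [0.4887 0.4754 0.0676] n [-0.364 -0.432  0.825] tilt 34.4 az -130.1 [0.427 0.438 0.036] [0.549 0.515 0.101]
 handle 120 [0.4771 0.4614 0.0915] [0.017 0.03  0.035]
```

View pics/topc.png

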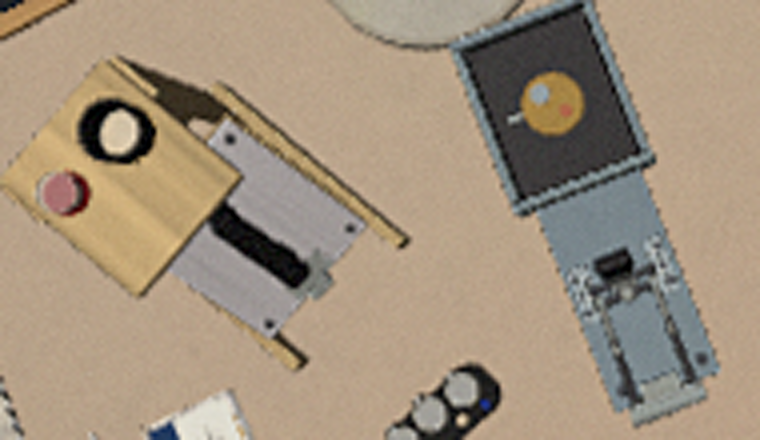

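View pics/sidec.png

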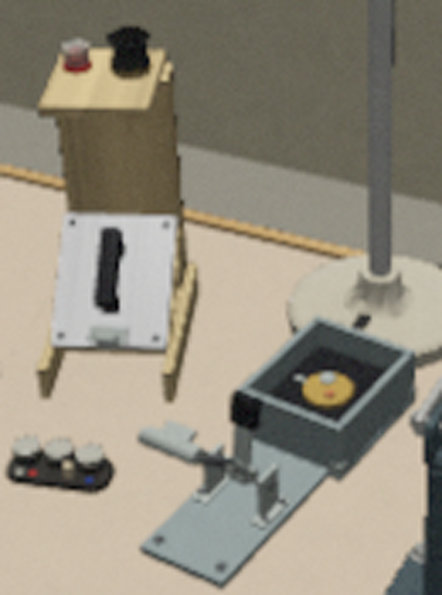

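The crops show the full lid in the side view at crop (115,280). The lever leans over the box with its pad at about (245,408), and the claw is thrown back with its bar at (165,437). I'll refine the poses.

```bash
cat > m2.py <<'E'
from h import *
Z={n:np.load(f"{n}0.npz") for n in("side","top")}
m={n:camera_model(n) for n in Z}; W={n:pts(Z[n]['d'],m[n]) for n in Z}
def rect(P): 
    (c,s,a)=cv2.minAreaRect((np.asarray(P)[:,:2]*1000).astype(np.float32)); return np.round(c,1),np.round(s,1),round(a,1)
# rim: case colour pixels cast on z=.05
def cast(n,uv,z):
    M=np.linalg.inv(np.array(m[n]['world_to_cam'])); uv=np.atleast_2d(uv).astype(float)
    d=np.c_[(uv[:,0]-m[n]['cx'])/m[n]['fx'],(uv[:,1]-m[n]['cy'])/m[n]['fy'],np.ones(len(uv))]@M[:3,:3].T
    return M[:3,3]+d*((z-M[2,3])/d[:,2])[:,None]
for n,box in dict(top=(165,226,218,276),side=(195,250,235,300)).items():
    w=W[n]; sl=np.zeros(w.shape[:2],bool); sl[box[0]:box[1],box[2]:box[3]]=1
    g=Z[n]['im'].astype(int)
    blue=(g[...,0]-g[...,2]>-3)&(g.min(2)>70)
    for zt in ((.043,.056),):
        k=sl&(w[...,2]>zt[0])&(w[...,2]<zt[1])
        k=k&((w[...,0]-.545)*np.cos(.384)+(w[...,1]-.293)*np.sin(.384)>-.025)
        v,u=np.nonzero(k); print(n,"rim",k.sum(),rect(w[k]),"z",np.median(w[k][:,2]).round(4),"cast",rect(cast(n,np.c_[u,v],.05)))
w=W['top']; g=Z['top']['im'].astype(int)
sl=np.zeros(w.shape[:2],bool); sl[215:280,240:295]=1
# lamp post
for n in Z:
    w=W[n]; k=(w[...,2]>.15)&(w[...,2]<.45)&(w[...,0]>.5)&(w[...,1]<.5)&(w[...,1]>.2)&(w[...,0]<.9)
    if k.sum(): print(n,"post",k.sum(),np.median(w[k],0).round(3),np.percentile(w[k],[5,95],axis=0).round(3).tolist())
# lid
for n,(r0,r1,c0,c1) in dict(top=(195,262,150,212),side=(170,222,180,228)).items():
    w=W[n]; b=Z[n]['im'].astype(int); sl=np.zeros(w.shape[:2],bool); sl[r0:r1,c0:c1]=1
    N=np.array([-.573*np.cos(np.radians(50.)),-.573*np.sin(np.radians(50.)),.819]); ey=np.array([-np.sin(np.radians(50.)),np.cos(np.radians(50.)),0]); ex=np.cross(ey,N)
    white=sl&(b.min(2)>110)&(b[...,2]-b[...,0]<22)&(w[...,2]<.13)
    P=w[white]; P0=np.array([.493,.4713,.0634]); h=(P-P0)@N; h0=np.median(h); P=P[abs(h-h0)<.006]
    Q=np.c_[(P-P0)@ex,(P-P0)@ey]; print(n,"h0",h0.round(4),"lid rect",rect(Q))
    (c,_,_)=rect(Q); print("  center top surf",(P0+ex*c[0]/1e3+ey*c[1]/1e3+N*h0).round(4))
    k=sl&(b.max(2)<60)&(w[...,2]<.16); P=w[k]; h=(P-P0)@N-h0; P=P[(h>.024)&(h<.042)]; Q=np.c_[(P-P0)@ex,(P-P0)@ey]
    print("  handle",len(P),rect(Q))
E
python3 m2.py
```

```text
top rim 410 (array([575.4, 306.8]), array([110.4,  89.7]), 22.5) z 0.049 cast (array([575.1, 306.4]), array([109.9,  89.5]), 22.8)
side rim 303 (array([600.8, 318.8]), array([173.8,  92.9]), 22.8) z 0.0484 cast (array([596.8, 314.5]), array([169.1,  93.6]), 22.1)
side post 1665 [0.669 0.384 0.333] [[0.516, 0.368, 0.174], [0.683, 0.495, 0.445]]
top post 2052 [0.659 0.417 0.43 ] [[0.509, 0.37, 0.209], [0.689, 0.495, 0.446]]
top h0 -0.0 lid rect (array([8.7, 4.3]), array([111.6,  89.4]), 0.5)
  center top surf [0.4943 0.4795 0.0684]
  handle 188 (array([40.7, -6.4]), array([ 30.7, 131.5]), 72.6)
side h0 0.0031 lid rect (array([4.5, 8.7]), array([110.8,  91.3]), 0.1)
  center top surf [0.4876 0.4784 0.0685]
  handle 118 (array([2.2, 6.1]), array([61.3, 13.5]), 1.3)
```

```bash
cat >> h.py <<'E'
from scipy.spatial.transform import Rotation as Ro
A=np.radians
def dirn(az): return np.array([np.cos(A(az)),np.sin(A(az)),0])
N=-np.sin(A(35))*dirn(50.2)+np.cos(A(35))*np.array([0,0,1]); EY=dirn(140.2)
def RT(z,y): return Ro.from_matrix(np.stack([np.cross(y,z),y,z],1))
RR=RT(-N,EY)                                  # rack grasp
YAW=22.6; SEAT=np.array([.5753,.3066,.05])
CX,CY=dirn(YAW),dirn(YAW+90)
def case(x,y,z): return SEAT+CX*(x-20)/1e3+CY*y/1e3+np.array([0,0,z/1e3-.05])
RC=RT(np.array([0,0,-1.]),CY)
def plan(p,R,n,st=None):
    o=st or get_obs(); p0=o['tool_pos']; r0=Ro.from_euler('xyz',o['orientation'],degrees=True)
    rv=np.degrees((R*r0.inv()).as_rotvec()); d=(np.array(p)-p0)
    print("shift mm",(d*1e3).round(1),"turn",rv.round(1),"row x",n,(np.r_[d/.8,rv/180]/n).round(4).tolist(), "maxmm",round(np.linalg.norm(d)/n*1e3,1),"deg",round(np.linalg.norm(rv)/n,1))
E
python3 -c "
from h import *
H=np.array([.4808,.4675,.089]); plan(H+.13*N,RR,18); print(N,H+.13*N, (RR*RC.inv()).as_euler('xyz',degrees=True))
print('post case',(np.array([.669,.384])-SEAT[:2])@CX[:2],(np.array([.669,.384])-SEAT[:2])@CY[:2])"
```

```text
shift mm [ 230.6 -233.3  -49.2] turn [  39.5   11.5 -108.3] row x 18 [0.016, -0.0162, -0.0034, 0.0122, 0.0035, -0.0334] maxmm 18.4 deg 6.4
[-0.36715184 -0.44066933  0.81915204] [0.43307026 0.41021299 0.19548977] [ 15.06077956 -31.97381417  23.2621707 ]
post case 0.11624925531735514 0.03544799907132116
```

play_rows:
  deltas:
    - [0.016,-0.0162,-0.0034,0.0122,0.0035,-0.0334]
    - [0.016,-0.0162,-0.0034,0.0122,0.0035,-0.0334]
    - [0.016,-0.0162,-0.0034,0.0122,0.0035,-0.0334]
    - [0.016,-0.0162,-0.0034,0.0122,0.0035,-0.0334]
    - [0.016,-0.0162,-0.0034,0.0122,0.0035,-0.0334]
    - [0.016,-0.0162,-0.0034,0.0122,0.0035,-0.0334]
    - [0.016,-0.0162,-0.0034,0.0122,0.0035,-0.0334]
    - [0.016,-0.0162,-0.0034,0.0122,0.0035,-0.0334]
    - [0.016,-0.0162,-0.0034,0.0122,0.0035,-0.0334]
  gripper: 1

```text
clock: 1.0
tool_pos: [0.3183, 0.5263, 0.2208]
orientation: [-170.1, 17.3, -70.9]
force: [-0.1, 0.0, 0.9]
opening: 0.0875
gripper_force: 0.0
```

play_rows:
  deltas:
    - [0.016,-0.0162,-0.0034,0.0122,0.0035,-0.0334]
    - [0.016,-0.0162,-0.0034,0.0122,0.0035,-0.0334]
    - [0.016,-0.0162,-0.0034,0.0122,0.0035,-0.0334]
    - [0.016,-0.0162,-0.0034,0.0122,0.0035,-0.0334]
    - [0.016,-0.0162,-0.0034,0.0122,0.0035,-0.0334]
    - [0.016,-0.0162,-0.0034,0.0122,0.0035,-0.0334]
    - [0.016,-0.0162,-0.0034,0.0122,0.0035,-0.0334]
    - [0.016,-0.0162,-0.0034,0.0122,0.0035,-0.0334]
    - [0.016,-0.0162,-0.0034,0.0122,0.0035,-0.0334]
    - [0,0,0,0,0,0]

```text
clock: 2.0
tool_pos: [0.4383, 0.4239, 0.2164]
orientation: [-175.3, 33.6, -120.0]
force: [0.8, -0.8, -0.6]
opening: 0.0877
gripper_force: 0.0
```

```bash
python3 -c "
from h import *
H=np.array([.4808,.4675,.089]); plan(H+.13*N,RR,2); plan(H+.006*N,RR,10);print(get_obs()['joint_pos'].round(1))
im,d,m=snap('side');cv2.imwrite('pics/s1.png',cv2.resize(im[100:290,100:350],None,fx=3,fy=3))"
```

```text
shift mm [ -5.3 -13.7 -21. ] turn [ 3.4  2.4 -7.1] row x 2 [-0.0033, -0.0086, -0.0131, 0.0093, 0.0067, -0.0197] maxmm 12.8 deg 4.1
shift mm [  40.3   40.9 -122.5] turn [ 3.4  2.4 -7.1] row x 10 [0.005, 0.0051, -0.0153, 0.0019, 0.0013, -0.0039] maxmm 13.5 deg 0.8
[  55.3   -0.   -54.7   56.6   -2.6 -142.7]
```

View pics/s1.png

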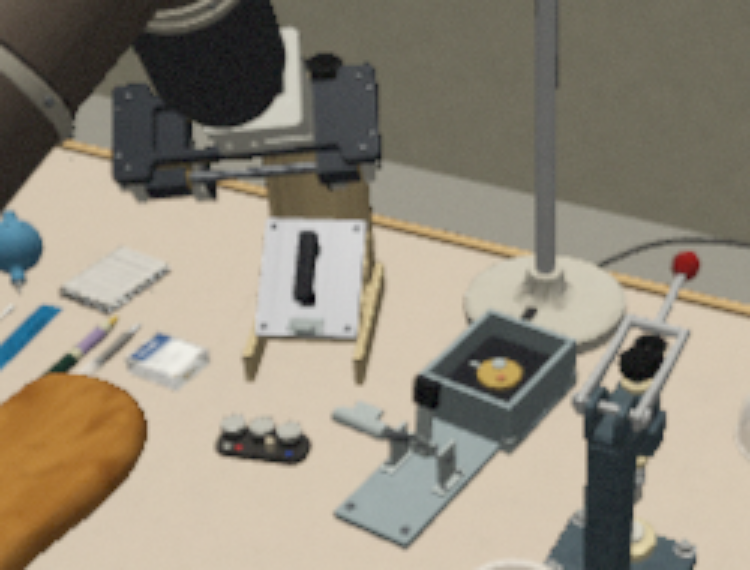

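The side view shows the jaws above the rack, centred to the left of the handle, with the path clear. The wrist is near singular (j5 = -2.6), so I'll use a 29° tilt instead of 35°.

```bash
cat >> h.py <<'E'
def nt(t): return -np.sin(A(t))*dirn(50.2)+np.cos(A(t))*np.array([0,0,1])
E
python3 -c "
from h import *
H=np.array([.4808,.4675,.089]); R=RT(-nt(29),EY); plan(H+.06*nt(29),R,8)"
```

```text
shift mm [ 23.4  21.6 -74.9] turn [-1.5  6.  -7.3] row x 8 [0.0037, 0.0034, -0.0117, -0.001, 0.0041, -0.0051] maxmm 10.2 deg 1.2
```

play_rows:
  deltas:
    - [0.0037,0.0034,-0.0117,-0.001,0.0041,-0.0051]
    - [0.0037,0.0034,-0.0117,-0.001,0.0041,-0.0051]
    - [0.0037,0.0034,-0.0117,-0.001,0.0041,-0.0051]
    - [0.0037,0.0034,-0.0117,-0.001,0.0041,-0.0051]
    - [0.0037,0.0034,-0.0117,-0.001,0.0041,-0.0051]
    - [0.0037,0.0034,-0.0117,-0.001,0.0041,-0.0051]
    - [0.0037,0.0034,-0.0117,-0.001,0.0041,-0.0051]
    - [0.0037,0.0034,-0.0117,-0.001,0.0041,-0.0051]
    - [0,0,0,0,0,0]

```text
clock: 2.95
tool_pos: [0.4636, 0.4472, 0.1486]
orientation: [179.5, 28.2, -129.8]
force: [-0.5, 0.4, 0.4]
opening: 0.0877
gripper_force: 0.0
```

```bash
python3 -c "
from h import *
H=np.array([.4808,.4675,.089]); R=RT(-nt(29),EY); plan(H+.06*nt(29),R,2); plan(H+.003*nt(29),R,6);print(get_obs()['joint_pos'].round(1))"
```

```text
shift mm [-1.4 -2.1 -7.1] turn [ 0.3 -0.8 -0.3] row x 2 [-0.0009, -0.0013, -0.0044, 0.0008, -0.0023, -0.0007] maxmm 3.8 deg 0.5
shift mm [ 16.3  19.2 -57. ] turn [ 0.3 -0.8 -0.3] row x 6 [0.0034, 0.004, -0.0119, 0.0003, -0.0008, -0.0002] maxmm 10.4 deg 0.2
[  54.9    9.5  -51.1   54.5   -2.1 -148.6]
```

play_rows:
  deltas:
    - [0.0034,0.004,-0.0119,0.0003,-0.0008,-0.0002]
    - [0.0034,0.004,-0.0119,0.0003,-0.0008,-0.0002]
    - [0.0034,0.004,-0.0119,0.0003,-0.0008,-0.0002]
    - [0.0034,0.004,-0.0119,0.0003,-0.0008,-0.0002]
    - [0.0034,0.004,-0.0119,0.0003,-0.0008,-0.0002]
    - [0.0034,0.004,-0.0119,0.0003,-0.0008,-0.0002]
    - [0,0,0,0,0,0]

```text
clock: 3.65
tool_pos: [0.4895, 0.4649, 0.1099]
orientation: [178.4, 27.1, -129.7]
force: [0.5, -0.5, -0.1]
opening: 0.0873
gripper_force: 0.0
```

```bash
python3 -c "
from h import *
H=np.array([.4808,.4675,.089]); R=RT(-nt(29),EY); plan(H+.003*nt(29),R,2);print(get_obs()['joint_pos'].round(1),get_obs()['force'])
im,d,m=snap('side');cv2.imwrite('pics/s2.png',cv2.resize(im[130:240,140:300],None,fx=4.5,fy=4.5))"
```

```text
shift mm [ -9.6   1.5 -18.3] turn [ 0.6 -2.3 -0.9] row x 2 [-0.006, 0.0009, -0.0114, 0.0016, -0.0065, -0.0024] maxmm 10.4 deg 1.3
[  58.3   15.9  -43.9   33.6   -3.7 -130.7] [ 0.49573958 -0.48562646 -0.09335472]
```

View pics/s2.png

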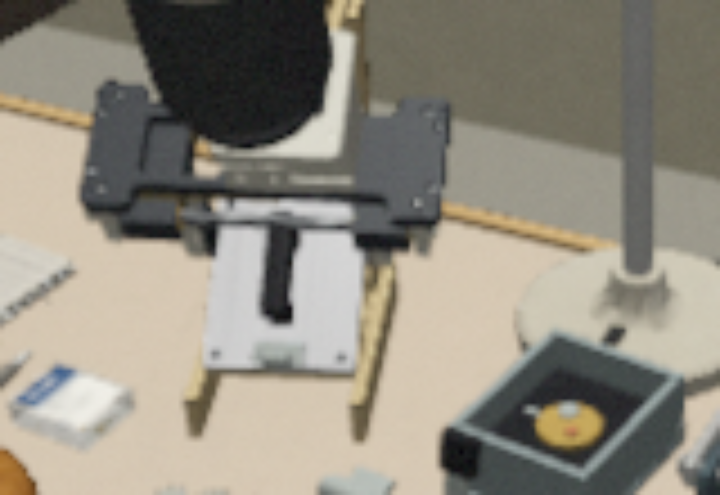

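The side view shows the jaws straddling the handle near its upper part, with no contact. Singularity lag left the tool about 20 mm short, so I'll correct for it.

play_rows:
  deltas:
    - [-0.004,0.0006,-0.0076,0.001,-0.0043,-0.0016]
    - [-0.004,0.0006,-0.0076,0.001,-0.0043,-0.0016]
    - [-0.004,0.0006,-0.0076,0.001,-0.0043,-0.0016]
    - [0,0,0,0,0,0]

```text
clock: 4.1
tool_pos: [0.4906, 0.4641, 0.1069]
orientation: [178.1, 27.2, -129.8]
force: [0.3, 0.5, 0.4]
opening: 0.0877
gripper_force: 0.0
```

```bash
python3 -c "
from h import *
H=np.array([.4808,.4675,.089]); R=RT(-nt(29),EY); plan(H+.003*nt(29),R,2);print(get_obs()['joint_pos'].round(1),get_obs()['force'])
"
```

```text
shift mm [-10.8   2.3 -15.3] turn [ 0.3 -2.5 -0.9] row x 2 [-0.0067, 0.0014, -0.0096, 0.0009, -0.0068, -0.0026] maxmm 9.4 deg 1.3
[  58.5   16.3  -43.4   31.1   -3.7 -128.4] [0.26889575 0.47863074 0.42512079]
```

```bash
python3 -c "
from h import *
H=np.array([.4808,.4675,.089]); R=RT(-nt(23),EY); plan(H+.015*nt(23),R,4)"
```

```text
shift mm [-13.6  -1.1  -4.1] turn [-4.3  1.4 -0.8] row x 4 [-0.0042, -0.0003, -0.0013, -0.006, 0.0019, -0.0012] maxmm 3.6 deg 1.2
```

play_rows:
  deltas:
    - [-0.0042,-0.0003,-0.0013,-0.006,0.0019,-0.0012]
    - [-0.0042,-0.0003,-0.0013,-0.006,0.0019,-0.0012]
    - [-0.0042,-0.0003,-0.0013,-0.006,0.0019,-0.0012]
    - [-0.0042,-0.0003,-0.0013,-0.006,0.0019,-0.0012]
    - [0,0,0,0,0,0]

```text
clock: 4.6
tool_pos: [0.4771, 0.464, 0.103]
orientation: [180.0, 23.0, -129.8]
force: [-0.9, -0.3, 0.4]
opening: 0.0877
gripper_force: 0.0
```

```bash
python3 -c "
from h import *
H=np.array([.4808,.4675,.089]); R=RT(-nt(23),EY); plan(H+.015*nt(23),R,4);plan(H+.003*nt(23),R,4);print(get_obs()['joint_pos'].round(1),get_obs()['force'])"
```

```text
shift mm [-0.  -1.  -0.2] turn [-0.  0. -0.] row x 4 [-0.0, -0.0003, -0.0001, -0.0, 0.0, -0.0] maxmm 0.3 deg 0.0
shift mm [  3.    2.6 -11.3] turn [-0.  0. -0.] row x 4 [0.0009, 0.0008, -0.0035, -0.0, 0.0, -0.0] maxmm 3.0 deg 0.0
[  62.4   16.8  -38.6   21.5  -13.  -122.3] [-0.94070263 -0.33567103  0.39402748]
```

play_rows:
  deltas:
    - [0.0009,0.0008,-0.0035,0,0,0]
    - [0.0009,0.0008,-0.0035,0,0,0]
    - [0.0009,0.0008,-0.0035,0,0,0]
    - [0.0009,0.0008,-0.0035,0,0,0]
    - [0,0,0,0,0,0]

```text
clock: 5.1
tool_pos: [0.4801, 0.4653, 0.0907]
orientation: [-180.0, 22.9, -129.8]
force: [0.6, -0.7, 0.2]
opening: 0.0876
gripper_force: 0.0
```

play_rows:
  deltas:
    - [0,0,0,0,0,0]
    - [0,0,0,0,0,0]
    - [0,0,0,0,0,0]
    - [0,0,0,0,0,0]
    - [0,0,0,0,0,0]
    - [0,0,0,0,0,0]
    - [0,0,0,0,0,0]
    - [0,0,0,0,0,0]
    - [0,0,0,0,0,0]
    - [0,0,0,0,0,0]
  gripper: -1

```text
clock: 6.1
tool_pos: [0.4802, 0.4657, 0.0915]
orientation: [-180.0, 23.0, -129.8]
force: [2.4, -0.3, -1.5]
opening: 0.0158
gripper_force: 30.0
```

Gripped at 15.8 mm. Lifting square to the slope.

play_rows:
  deltas:
    - [-0.0023,-0.0028,0.0051,0,0,0]
    - [-0.0031,-0.0037,0.0068,0,0,0]
    - [-0.0031,-0.0037,0.0068,0,0,0]
    - [-0.0031,-0.0037,0.0068,0,0,0]
    - [-0.0031,-0.0037,0.0068,0,0,0]
    - [-0.0031,-0.0037,0.0068,0,0,0]
    - [-0.0031,-0.0037,0.0068,0,0,0]
    - [0,0,0,0,0,0]

```text
clock: 6.9
tool_pos: [0.4632, 0.4459, 0.1294]
orientation: [180.0, 23.1, -129.8]
force: [-0.3, -0.6, -3.8]
opening: 0.0157
gripper_force: 30.0
```

```bash
python3 -c "
from h import *
print(get_obs()['joint_pos'].round(1),get_obs()['opening'])
for t in (-12,):
  R=RT(np.sin(A(t))*CX-np.cos(A(t))*np.array([0,0,1]),CY)
  plan(case(20,0,50)+[0,0,.031+.07],R,16)
for n in ('side','top'):
  im,d,m=snap(n); np.savez(n+'1.npz',im=im,d=d)
"
```

```text
[  63.4   12.9  -38.6   17.9  -16.8 -119.4] 0.015714906429452218
shift mm [ 112.1 -139.3   21.6] turn [-21.   28.5 -26.7] row x 16 [0.0088, -0.0109, 0.0017, -0.0073, 0.0099, -0.0093] maxmm 11.3 deg 2.8
```

play_rows:
  deltas:
    - [-0.01,-0.01,0.02,0,0,0]
    - [-0.01,-0.01,0.02,0,0,0]
    - [0.01,-0.0096,0,-0.0073,0.0099,-0.0093]
    - [0.01,-0.0096,0,-0.0073,0.0099,-0.0093]
    - [0.01,-0.0096,0,-0.0073,0.0099,-0.0093]
    - [0.01,-0.0096,0,-0.0073,0.0099,-0.0093]
    - [0.01,-0.0096,0,-0.0073,0.0099,-0.0093]
    - [0.01,-0.0096,0,-0.0073,0.0099,-0.0093]
    - [0.01,-0.0096,0,-0.0073,0.0099,-0.0093]
    - [0.01,-0.0096,0,-0.0073,0.0099,-0.0093]

```text
clock: 8.0
tool_pos: [0.5118, 0.3682, 0.1598]
orientation: [177.8, 5.3, -143.9]
force: [0.6, -0.1, -3.4]
opening: 0.0157
gripper_force: 30.0
```

play_rows:
  deltas:
    - [0.01,-0.0096,0,-0.0073,0.0099,-0.0093]
    - [0.01,-0.0096,0,-0.0073,0.0099,-0.0093]
    - [0.01,-0.0096,0,-0.0073,0.0099,-0.0093]
    - [0.01,-0.0096,0,-0.0073,0.0099,-0.0093]
    - [0.01,-0.0096,0,-0.0073,0.0099,-0.0093]
    - [0.01,-0.0096,0,-0.0073,0.0099,-0.0093]
    - [0.01,-0.0096,0,-0.0073,0.0099,-0.0093]
    - [0.01,-0.0096,0,-0.0073,0.0099,-0.0093]
    - [0,0,0,0,0,0]

```text
clock: 8.9
tool_pos: [0.5769, 0.3063, 0.1585]
orientation: [-179.9, -12.2, -157.6]
force: [0.8, 0.0, -4.7]
opening: 0.0157
gripper_force: 30.0
```

```bash
python3 -c "
from h import *
print(get_obs()['joint_pos'].round(1),get_obs()['opening'])
t=-12; R=RT(np.sin(A(t))*CX-np.cos(A(t))*np.array([0,0,1]),CY)
plan(case(20,0,50)+[0,0,.031+.07],R,4)
for n in ('side','top'):
  im,d,m=snap(n); np.savez(n+'2.npz',im=im,d=d)
  print(n,[np.round(proj(m,case(x,0,z)),0) for x,z in((-35,120),(75,120))])
im=np.load('side2.npz')['im']; cv2.imwrite('pics/s3.png',cv2.resize(im[110:290,190:350],None,fx=3.3,fy=3.3))
"
```

```text
[  42.6   29.1    3.2   -4.3  -75.6 -108.8] 0.01572134696406429
shift mm [-1.6  0.3 -7.5] turn [ 0.1 -0.2  0.2] row x 4 [-0.0005, 0.0001, -0.0023, 0.0002, -0.0002, 0.0003] maxmm 1.9 deg 0.1
side [array([255., 206.]), array([279., 184.])]
top [array([254., 214.]), array([236., 169.])]
```

View pics/s3.png

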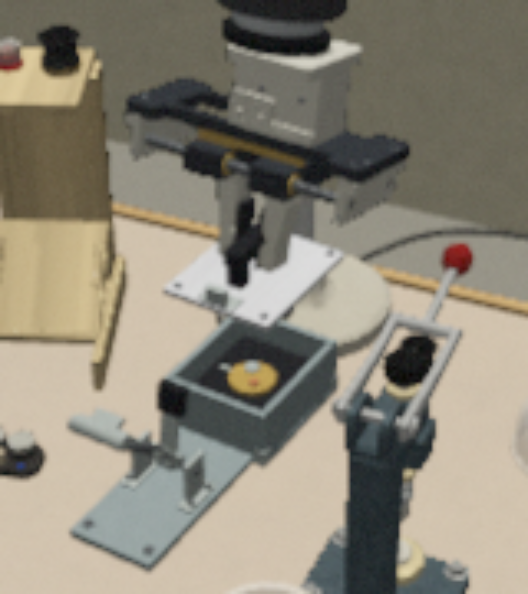

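The side view shows the lid held roughly level above the case, keeper toward the latch. I'll measure its pose in the hand.

```bash
cat > m3.py <<'E'
from h import *
import sys
i=sys.argv[1]
tp=get_obs()['tool_pos']
for n in ('side','top'):
    z=np.load(f'{n}{i}.npz'); m=camera_model(n); w=pts(z['d'],m); b=z['im'].astype(int)
    k=(b.min(2)>120)&(b[...,2]-b[...,0]<22)&(np.linalg.norm(w[...,:2]-tp[:2],axis=-1)<.085)&(abs(w[...,2]-(tp[2]-.025))<.025)
    nl,lab,st,_=cv2.connectedComponentsWithStats(k.astype(np.uint8)); 
    P=w[k]
    for _ in range(8):
        c=P.mean(0); nn=np.linalg.svd(P-c,full_matrices=False)[2][2]; nn*=np.sign(nn[2]); r=(P-c)@nn; P=P[abs(r)<max(.004,2*r.std())]
    ex=CX-nn*(CX@nn); ex/=np.linalg.norm(ex); ey=np.cross(nn,ex)
    Q=np.c_[(P-c)@ex,(P-c)@ey]*1e3
    cc,s,a=cv2.minAreaRect(Q.astype(np.float32)); C=c+ex*cc[0]/1e3+ey*cc[1]/1e3
    O=C-nn*.006
    print(n,len(P),"tilt in case x,y deg",np.degrees([nn@CX,nn@CY]).round(2),"size",np.round(s,1),"ang",round(a,1),"origin",O.round(4),"case-rel mm",((O-SEAT)@np.stack([CX,CY,[0,0,1]]).T*1e3).round(1))
print("tcp case-rel",((tp-SEAT)@np.stack([CX,CY,[0,0,1]]).T*1e3).round(1))
E
python3 m3.py 2
```

```text
side 635 tilt in case x,y deg [ 0.61 -0.54] size [116.3  91.4] ang 1.3 origin [0.5726 0.3055 0.124 ] case-rel mm [-2.9  0.  74. ]
top 607 tilt in case x,y deg [ 0.63 -0.36] size [41.8 89.7] ang 0.1 origin [0.5476 0.2943 0.1238] case-rel mm [-30.3  -0.7  73.8]
tcp case-rel [  0.5   0.2 109.1]
```

```bash
python3 -c "
from h import *
tp=get_obs()['tool_pos']
for n in ('side','top'):
    z=np.load(f'{n}2.npz'); m=camera_model(n); w=pts(z['d'],m); b=z['im'].astype(int)
    Q=(w-SEAT)@np.stack([CX,CY,[0,0,1]]).T*1e3
    k=(abs(Q[...,2]-80)<6)&(abs(Q[...,0])<75)&(abs(Q[...,1])<60)&(b.min(2)>100)
    q=Q[k]
    for y0 in range(-44,45,8):
        s=q[(q[:,1]>=y0)&(q[:,1]<y0+8)]
        if len(s): print(n,y0,len(s),'x',np.percentile(s[:,0],[0,3,97,100]).round(1),'z',np.median(s[:,2]).round(1))
    k=(abs(Q[...,2]-95)<5)&(abs(Q[...,0]+50)<14)&(abs(Q[...,1])<14); q=Q[k]
    if len(q): print(n,'keeper top',len(q),np.percentile(q,[3,50,97],axis=0).round(1).tolist())
"
```

```text
side -44 100 x [-54.  -52.2  48.1  52.1] z 79.8
side -36 91 x [-56.6 -54.1  49.6  52.3] z 79.6
side -28 83 x [-55.8 -52.6  45.2  50.2] z 79.9
side -20 91 x [-57.4 -55.6  49.3  55.7] z 80.0
side -12 65 x [-58.4 -57.7  50.8  54.2] z 80.2
side -4 36 x [-61.1 -58.8  47.5  51.2] z 80.0
side 4 17 x [-58.8 -58.6   7.6   8.2] z 80.6
side 12 28 x [-59.5 -57.5 -16.8 -14.9] z 80.5
side 20 49 x [-58.2 -57.4  -9.   -7.4] z 80.0
side 28 47 x [-56.9 -55.7  -1.1   1.2] z 80.3
side 36 50 x [-57.4 -57.1   7.   11.8] z 80.6
side 44 9 x [-55.2 -55.    5.3  11.7] z 79.4
side keeper top 23 [[-57.5, -8.9, 90.3], [-54.9, 0.4, 92.5], [-48.7, 7.6, 95.5]]
top -44 61 x [-50.7 -49.9 -15.8 -14.7] z 80.0
top -36 60 x [-51.  -50.  -15.2 -14.1] z 79.7
top -28 62 x [-51.1 -50.1 -15.6 -14.6] z 79.6
top -20 59 x [-50.8 -49.5 -15.4 -14.4] z 80.2
top -12 47 x [-51.1 -49.6 -13.7 -10.3] z 79.8
top -4 29 x [-51.2 -51.1 -27.4 -26.7] z 80.3
top 4 49 x [-50.7 -49.5 -12.6 -10.1] z 80.1
top 12 65 x [-51.1 -49.6 -13.3  -9.4] z 80.2
top 20 61 x [-51.2 -50.2 -15.4 -14.4] z 79.2
top 28 59 x [-50.8 -50.3 -14.9 -14.3] z 79.8
top 36 59 x [-51.1 -50.  -15.6 -14.1] z 80.4
top 44 3 x [-41.5 -40.8 -18.6 -17.9] z 78.1
top keeper top 23 [[-51.1, -7.9, 91.0], [-48.2, -0.5, 93.8], [-44.6, 6.4, 96.1]]
```

```bash
python3 -c "
from h import *
for n in ('side','top'):
    z=np.load(f'{n}0.npz'); m=camera_model(n); w=pts(z['d'],m); b=z['im'].astype(int)
    Q=(w-SEAT)@np.stack([CX,CY,[0,0,1]]).T*1e3
    k=(abs(Q[...,2])<5)&(abs(Q[...,0])<64)&(abs(Q[...,1])<54)
    q=Q[k]
    for y0 in range(-40,40,10):
        s=q[(q[:,1]>=y0)&(q[:,1]<y0+10)]
        l=s[s[:,0]<-25]; h=s[s[:,0]>25]
        print(n,'y',y0,'low',np.percentile(l[:,0],[0,50,100]).round(1) if len(l) else '','high',np.percentile(h[:,0],[0,50,100]).round(1) if len(h) else '')
    for x0 in range(-40,40,16):
        s=q[(q[:,0]>=x0)&(q[:,0]<x0+16)]
        l=s[s[:,1]<-25]; h=s[s[:,1]>25]
        print(n,'x',x0,'low',np.percentile(l[:,1],[0,50,100]).round(1) if len(l) else '','high',np.percentile(h[:,1],[0,50,100]).round(1) if len(h) else '')
"
```

```text
side y -40 low [-62.8 -57.2 -25.7] high [25.6 42.3 49.4]
side y -30 low [-62.  -59.1 -54.2] high [38.  43.7 48. ]
side y -20 low [-63.2 -59.2 -54.3] high [41.4 44.7 49.2]
side y -10 low [-61.  -59.7 -55.7] high [39.8 43.2 48.1]
side y 0 low [-63.4 -60.5 -55.1] high [40.3 43.1 48.8]
side y 10 low [-59.5 -58.9 -57.6] high [40.2 44.2 48.2]
side y 20 low [-61.2 -59.5 -54.2] high [36.9 44.6 48.8]
side y 30 low [-59.9 -54.9 -33.6] high [30.7 43.  46.3]
side x -40 low [-44.7 -41.6 -37.5] high [39.  42.1 45.8]
side x -24 low [-43.5 -41.  -37.1] high [40.  43.2 47.8]
side x -8 low [-43.6 -40.9 -38.2] high [39.9 42.3 46.8]
side x 8 low [-43.5 -41.9 -38. ] high [38.5 41.  44.9]
side x 24 low [-44.1 -41.  -38. ] high [39.1 41.9 47.9]
top y -40 low [-54.5 -50.1 -30.1] high [29.1 50.6 55. ]
top y -30 low [-54.5 -51.5 -48.9] high [49.3 52.  55.1]
top y -20 low [-55.  -52.  -48.9] high [48.7 51.4 53.8]
top y -10 low [-54.2 -51.5 -48.9] high [49. 52. 55.]
top y 0 low [-54.5 -51.8 -48.9] high [49.1 51.4 54.8]
top y 10 low [-55.  -52.1 -49.1] high [49.4 51.7 55.4]
top y 20 low [-54.6 -52.  -48.8] high [48.9 51.4 54.4]
top y 30 low [-54.3 -49.9 -26.5] high [30.1 50.1 54.1]
top x -40 low [-44.7 -42.  -39.3] high [38.9 41.8 44.5]
top x -24 low [-44.7 -42.  -39.4] high [39.  41.8 44.7]
top x -8 low [-44.7 -42.2 -39.3] high [39.1 41.7 44.3]
top x 8 low [-44.7 -42.1 -39.3] high [39.1 42.  44.5]
top x 24 low [-44.8 -41.8 -39.4] high [38.8 41.6 44.9]
```

The two cameras disagree on absolute x, but in both the lid sits about 4 mm too far +x relative to the case. I'll correct by -4 mm and descend.

play_rows:
  deltas:
    - [-0.0023,-0.001,-0.008,0,0,0]
    - [-0.0023,-0.0009,-0.01,0,0,0]
    - [0,0,-0.01,0,0,0]
    - [0,0,-0.01,0,0,0]
    - [0,0,-0.01,0,0,0]
    - [0,0,-0.01,0,0,0]
    - [0,0,-0.008,0,0,0]
    - [0,0,-0.005,0,0,0]
    - [0,0,0,0,0,0]

```text
clock: 9.9
tool_pos: [0.5714, 0.3053, 0.1027]
orientation: [-180.0, -12.2, -157.5]
force: [-0.1, 0.1, -4.1]
opening: 0.0157
gripper_force: 30.0
```

```bash
python3 -c "
from h import *
for n in ('side','top'):
    im,d,m=snap(n); np.savez(n+'3.npz',im=im,d=d)
    w=pts(d,m); b=im.astype(int)
    Q=(w-SEAT)@np.stack([CX,CY,[0,0,1]]).T*1e3
    k=(abs(Q[...,2]-20)<7)&(abs(Q[...,0])<75)&(abs(Q[...,1])<60)&(b.min(2)>100)
    q=Q[k]
    for y0 in (-40,-30,-20,12,22,32):
        s=q[(q[:,1]>=y0)&(q[:,1]<y0+8)]
        print(n,y0,len(s),'x',np.percentile(s[:,0],[0,3,97,100]).round(1),'z',np.median(s[:,2]).round(1))
    s=q[q[:,0]<-20]; print('y',np.percentile(s[:,1],[0,2,98,100]).round(1))
    cv2.imwrite('pics/%s4.png'%n, cv2.resize(im[170:260,215:310],None,fx=5,fy=5))
a,b=[cv2.imread('pics/%s4.png'%n) for n in('side','top')]; cv2.imwrite('pics/c4.png',cv2.resize(np.hstack([a,b]),(800,379)))
o=get_obs();print(o['tool_pos'],o['force'])
"
```

```text
side -40 89 x [-62.4 -60.6  42.6  47.6] z 24.0
side -30 90 x [-61.6 -60.3  42.2  47.5] z 23.8
side -20 88 x [-61.1 -59.6  45.1  49.6] z 24.1
side 12 26 x [-62.5 -62.5 -24.2 -23.2] z 24.9
side 22 41 x [-61.9 -61.7 -16.4 -14.2] z 24.3
side 32 56 x [-63.7 -63.2  -5.4  44.3] z 24.4
y [-44.4 -43.1  43.5  45.7]
top -40 52 x [-55.5 -54.8 -22.  -20. ] z 24.5
top -30 46 x [-55.7 -55.2 -21.5 -20.5] z 24.1
top -20 49 x [-55.6 -54.6 -21.3 -20.3] z 24.0
top 12 48 x [-55.4 -54.4 -16.  -13.6] z 24.6
top 22 48 x [-55.5 -54.6 -21.9 -20.6] z 24.1
top 32 47 x [-55.8 -54.7 -21.3 -20.3] z 23.9
y [-45.2 -43.8  43.4  44.6]
[0.57183487 0.30551377 0.10357724] [ 0.05375189 -0.65772074 -3.52973152]
```

View pics/c4.png

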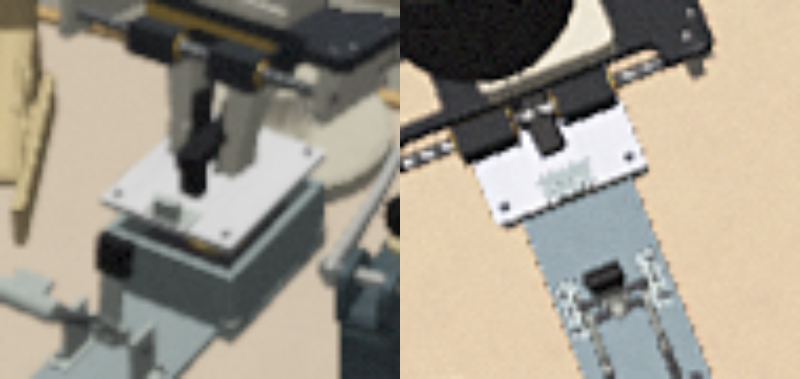

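Both views show the lid aligned to the case within about 1 mm, with its underside 18 mm above the rim. Lowering.

play_rows:
  deltas:
    - [0.0006,0.0002,-0.005,0,0,0]
    - [0,0,-0.005,0,0,0]
    - [0,0,-0.004,0,0,0]
    - [0,0,-0.003,0,0,0]
    - [0,0,-0.002,0,0,0]
    - [0,0,0,0,0,0]

```text
clock: 10.6
tool_pos: [0.572, 0.3056, 0.0879]
orientation: [-180.0, -12.1, -157.5]
force: [-0.4, 0.4, -4.2]
opening: 0.0157
gripper_force: 30.0
```

play_rows:
  deltas:
    - [0,0,-0.002,0,0,0]
    - [0,0,-0.0015,0,0,0]
    - [0,0,0,0,0,0]

```text
clock: 10.9
tool_pos: [0.5721, 0.3056, 0.0853]
orientation: [-180.0, -12.1, -157.5]
force: [-0.1, 1.1, -3.9]
opening: 0.0159
gripper_force: 30.0
```

play_rows:
  deltas:
    - [0,0,-0.0015,0,0,0]
    - [0,0,0,0,0,0]

```text
clock: 11.1
tool_pos: [0.5723, 0.3057, 0.0844]
orientation: [-180.0, -12.1, -157.5]
force: [0.2, -0.7, -2.5]
opening: 0.016
gripper_force: 30.0
```

```bash
cat > lid.py <<'E'
from h import *
for n in ('side','top'):
    im,d,m=snap(n); np.savez(n+'4.npz',im=im,d=d)
    w=pts(d,m); b=im.astype(int)
    Q=(w-SEAT)@np.stack([CX,CY,[0,0,1]]).T*1e3
    k=(abs(Q[...,2]-6)<9)&(abs(Q[...,0])<75)&(abs(Q[...,1])<60)&(b.min(2)>140)
    q=Q[k]; A_=np.c_[q[:,:2],np.ones(len(q))]; c=np.linalg.lstsq(A_,q[:,2],rcond=None)[0]
    print(n,len(q),'z med',np.median(q[:,2]).round(1),'slopes deg',np.degrees(c[:2]).round(2),'x',np.percentile(q[:,0],[1,99]).round(1),'y',np.percentile(q[:,1],[1,99]).round(1))
o=get_obs();print(o['tool_pos'],o['force'])
E
python3 lid.py
```

```text
side 607 z med 5.9 slopes deg [-0.25  0.1 ] x [-61.1  46.5] y [-43.2  45.2]
top 521 z med 5.6 slopes deg [-1.65  0.05] x [-54.9 -17.2] y [-44.5  43.8]
[0.57223721 0.30568734 0.08437047] [ 0.52477999  0.81375132 -2.88259211]
```

play_rows:
  deltas:
    - [0,0,-0.0013,0,0,0]
    - [0,0,0,0,0,0]

```text
clock: 11.4
tool_pos: [0.5722, 0.3058, 0.0842]
orientation: [-180.0, -12.1, -157.4]
force: [-2.1, -0.5, 3.5]
opening: 0.0156
gripper_force: 30.0
```

play_rows:
  deltas:
    - [0,0,0,0,0,0]
    - [0,0,0,0,0,0]
    - [0,0,0,0,0,0]
    - [0,0,0,0,0,0]
    - [0,0,0,0,0,0]
  gripper: 0

```text
clock: 11.9
tool_pos: [0.5722, 0.3056, 0.0831]
orientation: [-180.0, -12.1, -157.5]
force: [-0.5, 0.6, 0.4]
opening: 0.0432
gripper_force: 0.0
```

play_rows:
  deltas:
    - [0.0012,0.0005,0.0061,0,0,0]
    - [0.0024,0.001,0.0122,0,0,0]
    - [0.0024,0.001,0.0122,0,0,0]
    - [0.0024,0.001,0.0122,0,0,0]
    - [0.0024,0.001,0.0122,0,0,0]
    - [0,0,0.02,0,0,0]
    - [0,0,0.03,0,0,0]
    - [0,0,0.03,0,0,0]

```text
clock: 12.7
tool_pos: [0.5807, 0.3091, 0.1928]
orientation: [-180.0, -12.1, -157.5]
force: [0.8, 0.2, 0.1]
opening: 0.0439
gripper_force: 0.0
```

```bash
python3 lid.py; python3 -c "
from h import *
print(get_obs()['joint_pos'].round(1))
# claw bar & lever pad from first shots, case coords
for n in('side','top'):
  for f in ('0','4'):
    z=np.load(n+f+'.npz'); m=camera_model(n); w=pts(z['d'],m); b=z['im'].astype(int)
    Q=(w-SEAT)@np.stack([CX,CY,[0,0,1]]).T*1e3+[20,0,50]
    k=(Q[...,0]<-125)&(Q[...,0]>-200)&(abs(Q[...,1])<30)&(Q[...,2]>100)&(Q[...,2]<135); q=Q[k]
    if len(q)>5: print(n,f,'bar',len(q),np.percentile(q,[2,50,98],axis=0).round(1).tolist())
    k=(b.max(2)<60)&(abs(Q[...,0]+85)<30)&(abs(Q[...,1])<18)&(Q[...,2]>65)&(Q[...,2]<110); q=Q[k]
    if len(q)>5: print(n,f,'pad',len(q),np.percentile(q,[2,50,98],axis=0).round(1).tolist())
"
```

```text
side 721 z med 5.7 slopes deg [-0.26 -0.03] x [-60.8  46.8] y [-43.   46.3]
top 960 z med 5.5 slopes deg [-0.25  0.2 ] x [-54.5  32.3] y [-44.2  43.8]
[0.5825093  0.31006185 0.19624663] [ 0.10788701 -0.3720523   0.56540802]
[  42.6   27.8    6.3   -4.1  -79.5 -108.9]
side 0 bar 154 [[-180.7, -20.7, 107.1], [-175.0, -1.1, 116.2], [-160.9, 21.8, 119.7]]
side 0 pad 75 [[-97.4, -10.6, 76.1], [-94.0, -2.0, 86.6], [-85.9, 9.2, 97.5]]
side 4 bar 156 [[-181.1, -20.3, 106.2], [-175.5, -1.1, 116.5], [-160.5, 21.3, 120.0]]
side 4 pad 76 [[-97.8, -10.1, 74.5], [-93.7, -2.2, 87.4], [-85.5, 9.0, 95.9]]
top 0 bar 165 [[-173.7, -20.8, 101.2], [-164.9, 0.1, 116.0], [-153.3, 19.9, 120.5]]
top 0 pad 45 [[-91.1, -9.7, 76.0], [-85.8, -0.8, 92.3], [-80.2, 9.3, 96.0]]
top 4 bar 160 [[-173.7, -20.8, 102.6], [-165.0, -0.3, 115.9], [-153.7, 20.0, 120.5]]
top 4 pad 32 [[-91.2, -9.6, 76.1], [-87.3, 0.0, 92.9], [-81.1, 8.8, 97.2]]
```

The lid is seated: top height is about 6 mm above the rim and it is level in both views. The cameras differ by about 7 mm in case x, so I'll calibrate each against the gripper at its known pose.

```bash
python3 -c "
from h import *
o=get_obs(); R=Ro.from_euler('xyz',o['orientation'],degrees=True)
for n in('side','top'):
    z=np.load(n+'4.npz'); m=camera_model(n); w=pts(z['d'],m)
    T=R.inv().apply((w-o['tool_pos']).reshape(-1,3)).reshape(w.shape)*1e3
    print(n,'tool x in case',R.apply([1,0,0])@CX)
    k=(T[...,2]>-25)&(T[...,2]<17)&(abs(T[...,1])>18)&(abs(T[...,1])<70)&(abs(T[...,0])<40)&(w[...,2]>.1); q=T[k]
    if len(q)>5:
        print(n,'finger',len(q)); 
        for s in(-1,1):
            e=q[q[:,1]*s>0]
            if len(e): print(s,np.percentile(e,[3,25,50,75,97],axis=0).round(1).tolist())
    k=(T[...,2]>-120)&(T[...,2]<-40)&(abs(T[...,1])<130)&(abs(T[...,0])<80); q=T[k]
    for y0 in (-90,-75,-60,-45,45,60,75):
        e=q[(q[:,1]>y0)&(q[:,1]<y0+15)]
        if len(e): print(n,'body',y0,len(e),'x',np.percentile(e[:,0],[1,50,99]).round(1),'z',np.percentile(e[:,2],[1,50,99]).round(1))
    print('yext',np.percentile(q[:,1],[1,99]).round(1) if len(q) else '')
"
```

```text
side tool x in case -0.9791919044097024
side finger 356
-1 [[-5.4, -42.0, -24.2], [8.2, -37.8, -15.3], [13.7, -35.3, -4.8], [15.5, -28.0, 5.4], [17.5, -22.1, 15.1]]
1 [[-4.8, 21.8, -23.7], [5.6, 23.5, -15.6], [12.8, 27.0, -5.5], [15.0, 33.6, 5.1], [17.5, 39.9, 15.9]]
side body -90 268 x [-35.   21.4  45.3] z [-86.6 -60.9 -43.2]
side body -75 96 x [-32.   22.9  43.7] z [-86.6 -84.5 -53.3]
side body -60 352 x [-19.1  17.4  44.5] z [-119.   -85.3  -41.2]
side body -45 205 x [ 9.1 27.6 45.2] z [-118.8  -82.1  -48.4]
side body 45 109 x [-19.6  28.6  43.7] z [-85.9 -71.4 -47.4]
side body 60 126 x [-29.5  25.3  43.7] z [-86.2 -81.7 -53.8]
side body 75 221 x [-30.8  29.7  45.1] z [-86.  -65.1 -42.6]
yext [-95.3  92.3]
top tool x in case -0.9791919044097024
top finger 17
-1 [[6.9, -24.8, 7.5], [7.0, -24.3, 10.4], [7.1, -23.8, 13.6], [7.3, -23.4, 13.8], [7.5, -23.0, 14.0]]
1 [[-5.0, 21.2, -24.3], [4.9, 21.5, -3.9], [7.4, 23.1, 6.0], [8.5, 25.9, 11.4], [9.5, 28.8, 15.6]]
top body -90 349 x [-39.7   4.1  37.4] z [-94.3 -90.7 -54. ]
top body -75 282 x [-37.9   3.4  35.9] z [-94.2 -90.7 -63.1]
top body -60 212 x [-38.5  20.3  37.2] z [-96.4 -89.4 -56.2]
top body -45 123 x [20.3 27.5 37.4] z [-98.4 -72.4 -53.7]
top body 45 227 x [-26.9  17.3  36.8] z [-93.2 -72.4 -54.2]
top body 60 269 x [-39.4   4.4  37.1] z [-93.8 -90.5 -61.8]
top body 75 360 x [-40.    4.5  37.5] z [-93.8 -90.5 -54.3]
yext [-95.6  94.3]
```

Against the known gripper pose, the top camera is only about 1 mm off (+x) and the side camera about 6 mm, so I'll use the top view with a 1 mm correction. The bar is at about case (-168.5, 0, 111.5). That is 91 mm from the pin at t ≈ 1.75, so it is consistent.

```bash
cat >> h.py <<'E'
def tc(x,y,z): return case(x-1,y,z)   # true-> command
E
python3 -c "
from h import *
plan(tc(-168.5,0,180),RC,10); print((tc(-168.5,0,114)).round(4))"
```

```text
shift mm [-182.2  -76.3  -16.2] turn [  4.5 -10.8   0. ] row x 10 [-0.0228, -0.0095, -0.002, 0.0025, -0.006, 0.0] maxmm 19.8 deg 1.2
[0.4004 0.2338 0.114 ]
```

play_rows:
  deltas:
    - [-0.0228,-0.0095,-0.002,0.0025,-0.006,0.0]
    - [-0.0228,-0.0095,-0.002,0.0025,-0.006,0.0]
    - [-0.0228,-0.0095,-0.002,0.0025,-0.006,0.0]
    - [-0.0228,-0.0095,-0.002,0.0025,-0.006,0.0]
    - [-0.0228,-0.0095,-0.002,0.0025,-0.006,0.0]
    - [-0.0228,-0.0095,-0.002,0.0025,-0.006,0.0]
    - [-0.0228,-0.0095,-0.002,0.0025,-0.006,0.0]
    - [-0.0228,-0.0095,-0.002,0.0025,-0.006,0.0]
    - [-0.0228,-0.0095,-0.002,0.0025,-0.006,0.0]
    - [-0.0228,-0.0095,-0.002,0.0025,-0.006,0.0]
  gripper: 1

```text
clock: 13.8
tool_pos: [0.3977, 0.2328, 0.1755]
orientation: [180.0, -0.3, -157.5]
force: [-0.4, 0.4, 0.4]
opening: 0.0877
gripper_force: 0.0
```

play_rows:
  deltas:
    - [0,0,0,0,0,0]
    - [0,0,0,0,0,0]

```text
clock: 14.0
tool_pos: [0.3983, 0.2334, 0.176]
orientation: [180.0, -0.3, -157.4]
force: [0.9, 0.3, -0.1]
opening: 0.0878
gripper_force: 0.0
```

```bash
python3 -c "
from h import *
plan(tc(-168.5,0,114),RC,6);print(get_obs()['joint_pos'].round(1))"
```

```text
shift mm [  2.    0.3 -62. ] turn [ 0.1 -0.3  0. ] row x 6 [0.0004, 0.0001, -0.0129, 0.0001, -0.0003, 0.0] maxmm 10.3 deg 0.1
[  54.7    3.9  -30.7   -0.3  -55.7 -122. ]
```

play_rows:
  deltas:
    - [0.0004,0.0001,-0.0129,0,0,0]
    - [0.0004,0.0001,-0.0129,0,0,0]
    - [0.0004,0.0001,-0.0129,0,0,0]
    - [0.0004,0.0001,-0.0129,0,0,0]
    - [0.0004,0.0001,-0.0129,0,0,0]
    - [0.0004,0.0001,-0.0129,0,0,0]
    - [0,0,0,0,0,0]

```text
clock: 14.7
tool_pos: [0.3997, 0.2329, 0.1115]
orientation: [-179.9, -0.6, -157.5]
force: [0.2, -0.7, 0.5]
opening: 0.0877
gripper_force: 0.0
```

play_rows:
  deltas:
    - [0,0,0,0,0,0]
    - [0,0,0,0,0,0]
    - [0,0,0,0,0,0]
    - [0,0,0,0,0,0]
    - [0,0,0,0,0,0]
    - [0,0,0,0,0,0]
    - [0,0,0,0,0,0]
    - [0,0,0,0,0,0]
  gripper: -1

```text
clock: 15.5
tool_pos: [0.4003, 0.2338, 0.1132]
orientation: [180.0, -0.4, -157.5]
force: [-0.1, 1.4, 0.8]
opening: 0.0432
gripper_force: 30.0
```

```bash
python3 -c "
from h import *
o=get_obs(); print(o['tool_pos'],o['force'],o['opening'])
p=(o['tool_pos']-SEAT); c=np.array([p@CX*1e3+21,p@CY*1e3,p[2]*1e3+50]); print('case',c)
pin=np.array([-104.2,47.1]); 
b=np.array([-168.5,111.5]); a0=np.degrees(np.arctan2(*(b-pin)[::-1])); print(a0,np.linalg.norm(b-pin))
angs=np.linspace(a0,27,19); r=np.linspace(92,92.5,19)
P=np.c_[pin[0]+r*np.cos(A(angs)),pin[1]+r*np.sin(A(angs))]; P[0]=b
D=np.diff(P,axis=0)
for d in D: print([round(x,4) for x in (*(CX[:2]*d[0]/800),d[1]/800)])
print(P[-1])
im,d,m=snap('side'); cv2.imwrite('pics/s5.png',cv2.resize(im[160:300,180:320],None,fx=4,fy=4))
"
```

```text
[0.40034    0.23381857 0.1132473 ] [-0.05656358  1.39166405  0.75999247] 0.04321102900713672
case [-1.68494426e+02  4.37517004e-02  1.13247303e+02]
134.9554811437586 91.00467020983044
[np.float64(0.0074), np.float64(0.0031), np.float64(0.009)]
[np.float64(0.009), np.float64(0.0037), np.float64(0.0071)]
[np.float64(0.0096), np.float64(0.004), np.float64(0.006)]
[np.float64(0.0101), np.float64(0.0042), np.float64(0.0049)]
[np.float64(0.0106), np.float64(0.0044), np.float64(0.0037)]
[np.float64(0.0109), np.float64(0.0045), np.float64(0.0025)]
[np.float64(0.0111), np.float64(0.0046), np.float64(0.0013)]
[np.float64(0.0111), np.float64(0.0046), np.float64(0.0)]
[np.float64(0.0111), np.float64(0.0046), np.float64(-0.0012)]
[np.float64(0.0109), np.float64(0.0045), np.float64(-0.0025)]
[np.float64(0.0106), np.float64(0.0044), np.float64(-0.0037)]
[np.float64(0.0102), np.float64(0.0042), np.float64(-0.0049)]
[np.float64(0.0097), np.float64(0.004), np.float64(-0.006)]
[np.float64(0.009), np.float64(0.0038), np.float64(-0.0071)]
[np.float64(0.0083), np.float64(0.0035), np.float64(-0.0081)]
[np.float64(0.0075), np.float64(0.0031), np.float64(-0.009)]
[np.float64(0.0066), np.float64(0.0027), np.float64(-0.0098)]
[np.float64(0.0056), np.float64(0.0023), np.float64(-0.0105)]
[-21.78189651  89.09412123]
```

View pics/s5.png

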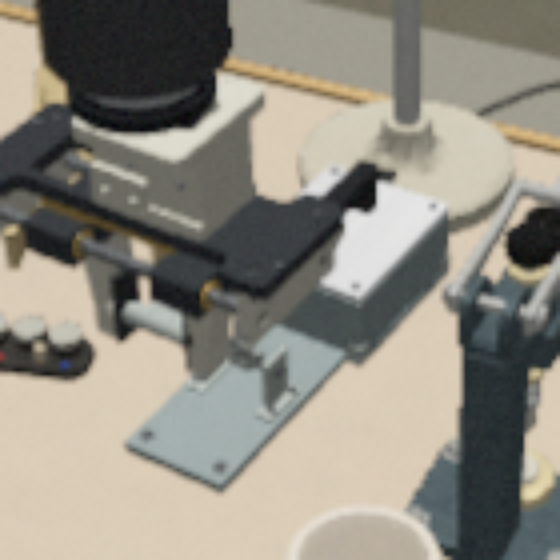

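The jaws hold the bar by its ends (43 mm). Next is the swing along the arc.

play_rows:
  deltas:
    - [0.0074,0.0031,0.009,0,0,0]
    - [0.009,0.0037,0.0071,0,0,0]
    - [0.0096,0.004,0.006,0,0,0]
    - [0.0101,0.0042,0.0049,0,0,0]
    - [0.0106,0.0044,0.0037,0,0,0]
    - [0.0109,0.0045,0.0025,0,0,0]
    - [0.0111,0.0046,0.0013,0,0,0]

```text
clock: 16.25
tool_pos: [0.4561, 0.2568, 0.1409]
orientation: [-180.0, -0.4, -157.5]
force: [-2.3, 0.8, -0.7]
opening: 0.0438
gripper_force: 30.0
```

play_rows:
  deltas:
    - [0.0111,0.0046,0,0,0,0]
    - [0.0111,0.0046,-0.0012,0,0,0]
    - [0.0109,0.0045,-0.0025,0,0,0]
    - [0.0106,0.0044,-0.0037,0,0,0]
    - [0.0102,0.0042,-0.0049,0,0,0]
    - [0.0097,0.004,-0.006,0,0,0]

```text
clock: 16.85
tool_pos: [0.5071, 0.278, 0.1259]
orientation: [180.0, -0.4, -157.5]
force: [-1.5, 1.4, 2.0]
opening: 0.0436
gripper_force: 30.0
```

play_rows:
  deltas:
    - [0.009,0.0038,-0.0071,0,0,0]
    - [0.0083,0.0035,-0.0081,0,0,0]
    - [0.0075,0.0031,-0.009,0,0,0]
    - [0,0,0,0,0,0]

```text
clock: 17.25
tool_pos: [0.527, 0.2864, 0.1058]
orientation: [-180.0, -0.4, -157.5]
force: [0.9, 2.2, 2.8]
opening: 0.0433
gripper_force: 30.0
```

```bash
cat > st.py <<'E'
from h import *
o=get_obs(); p=(o['tool_pos']-SEAT); c=np.array([p@CX*1e3+21,p@CY*1e3,p[2]*1e3+50]); print('tcp case',c.round(1),o['force'].round(1),o['opening'],o['clock'])
for n in('side','top'):
    im,d,m=snap(n); np.savez(n+'5.npz',im=im,d=d); w=pts(d,m); b=im.astype(int)
    Q=(w-SEAT)@np.stack([CX,CY,[0,0,1]]).T*1e3+[21 if n=='top' else 27,0,50]
    k=(b.max(2)<60)&(abs(Q[...,0]+85)<40)&(abs(Q[...,1])<18)&(Q[...,2]>50)&(Q[...,2]<110); q=Q[k]
    if len(q)>5: print(n,'pad',len(q),np.percentile(q,[2,50,98],axis=0).round(1).tolist())
    cv2.imwrite('pics/%s_t.png'%n,cv2.resize(im[150:290,190:330],(400,400)))
cv2.imwrite('pics/st.png',np.hstack([cv2.imread('pics/%s_t.png'%n) for n in('side','top')]))
E
python3 st.py
```

```text
tcp case [-3.140e+01 -1.000e-01  1.058e+02] [0.9 2.2 2.8] 0.043306491846576554 17.25
side pad 73 [[-91.8, -10.0, 75.3], [-88.2, -2.4, 87.7], [-80.7, 7.6, 95.7]]
top pad 53 [[-93.2, -17.5, 52.2], [-86.0, -0.9, 88.7], [-65.3, 16.2, 95.7]]
```

play_rows:
  deltas:
    - [0.0075,0.0031,-0.0098,0,0,0]
    - [0.0056,0.0023,-0.0095,0,0,0]
    - [0,0,0,0,0,0]

```text
clock: 17.65
tool_pos: [0.5366, 0.2902, 0.0901]
orientation: [-180.0, -0.5, -157.5]
force: [-0.8, 2.3, 2.6]
opening: 0.0434
gripper_force: 30.0
```

```bash
python3 st.py
```

```text
tcp case [-21.   -0.3  90.1] [-0.8  2.3  2.6] 0.04340950945675134 17.65
side pad 73 [[-92.6, -9.9, 74.8], [-88.3, -2.0, 87.8], [-79.8, 8.2, 95.4]]
top pad 56 [[-93.6, -17.8, 51.4], [-84.6, -0.8, 88.8], [-52.7, 16.9, 97.4]]
```

View pics/st.png

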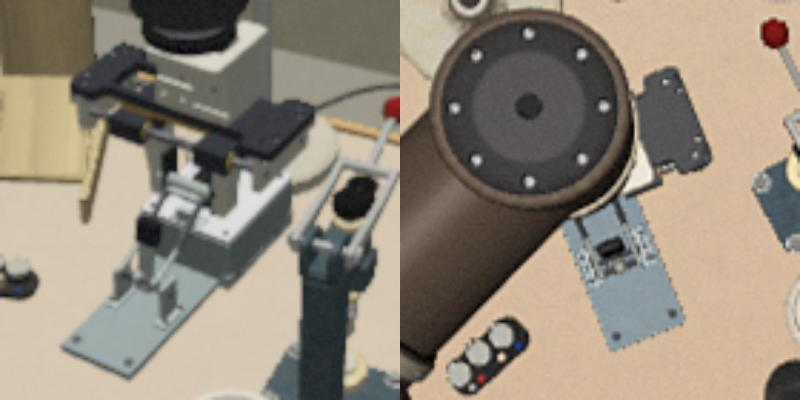

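The claw bar is held just above and behind the keeper in the side view, and the lever has not moved. Lowering the lip behind the keeper.

play_rows:
  deltas:
    - [0.0013,0.0005,-0.004,0,0,0]
    - [0.0008,0.0004,-0.004,0,0,0]
    - [0.0006,0.0003,-0.003,0,0,0]
    - [0,0,0,0,0,0]

```text
clock: 18.15
tool_pos: [0.5392, 0.2915, 0.0827]
orientation: [180.0, -0.3, -157.5]
force: [1.8, 1.1, 3.0]
opening: 0.0436
gripper_force: 30.0
```

play_rows:
  deltas:
    - [0.0002,0.0001,-0.0025,0,0,0]
    - [0,0,0,0,0,0]

```text
clock: 18.35
tool_pos: [0.5391, 0.2914, 0.0806]
orientation: [180.0, -0.4, -157.5]
force: [2.2, 2.1, 2.0]
opening: 0.0433
gripper_force: 30.0
```

play_rows:
  deltas:
    - [0,0,0,0,0,0]
    - [0,0,0,0,0,0]
    - [0,0,0,0,0,0]
    - [0,0,0,0,0,0]
    - [0,0,0,0,0,0]
  gripper: 0.7

```text
clock: 18.85
tool_pos: [0.5386, 0.291, 0.0804]
orientation: [-180.0, -0.4, -157.5]
force: [-0.2, 0.1, -0.5]
opening: 0.0735
gripper_force: 0.0
```

play_rows:
  deltas:
    - [0,0,0.01,0,0,0]
    - [0,0,0.02,0,0,0]
    - [0,0,0.03,0,0,0]
    - [-0.01,-0.0042,0.04,0,0,0]
    - [-0.02,-0.0083,0.01,0,0,0]
    - [-0.025,-0.01,0,0,0,0]
    - [-0.015,-0.006,0,0,0,0]
    - [0,0,0,0,0,0]

```text
clock: 19.65
tool_pos: [0.4816, 0.2679, 0.1692]
orientation: [180.0, -0.4, -157.4]
force: [-0.5, 0.3, -0.1]
opening: 0.0742
gripper_force: 0.0
```

```bash
python3 st.py; python3 -c "
from h import *
for n in('side','top'):
    z=np.load(n+'5.npz'); m=camera_model(n); w=pts(z['d'],m)
    Q=(w-SEAT)@np.stack([CX,CY,[0,0,1]]).T*1e3+[21 if n=='top' else 27,0,50]
    k=(abs(Q[...,0]+22)<18)&(abs(abs(Q[...,1])-16)<7)&(Q[...,2]>66)&(Q[...,2]<105); q=Q[k]
    if len(q)>5: print(n,'bar',len(q),np.percentile(q,[3,50,97],axis=0).round(1).tolist())
"
```

```text
tcp case [-80.4   0.2 169.2] [-0.5  0.3 -0.1] 0.07420764162829435 19.65
side pad 74 [[-95.0, -10.2, 74.5], [-91.7, -1.4, 86.8], [-83.2, 8.4, 96.5]]
side bar 81 [[-38.6, -20.5, 67.2], [-22.7, 9.5, 73.9], [-14.6, 21.1, 80.0]]
```

View pics/st.png

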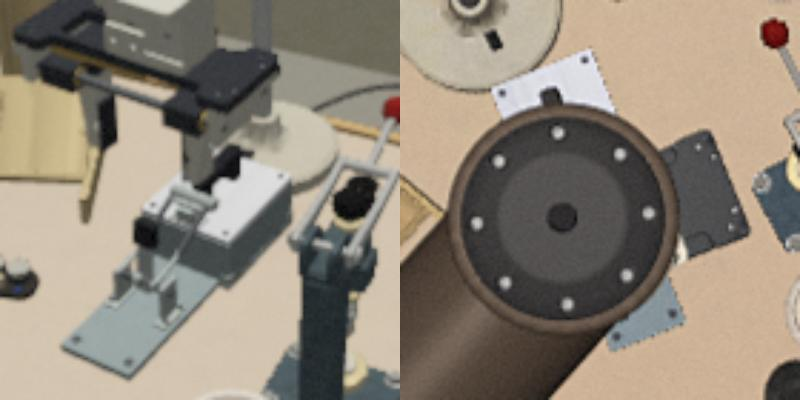

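The side view shows the bar lying low behind the keeper (centre z ≈ 75), so the lip is hooked. The lever is still up at about t ≈ 1.67. Next I'll take the finger pad by its sides.

```bash
python3 -c "
from h import *
plan(tc(-90,0,86),RC,6)
t0=1.67; ts=np.linspace(t0,.03,21)
P=np.c_[-95-50*np.cos(ts),34+50*np.sin(ts)]; D=np.diff(P,axis=0)
for t,d in zip(ts[1:],D): print(round(t,2),[float(round(x,4)) for x in (*(CX[:2]*d[0]/800),d[1]/800)])
"
```

```text
shift mm [-10.2  -4.7 -82.9] turn [ 0.1 -0.3  0. ] row x 6 [-0.0021, -0.001, -0.0173, 0.0001, -0.0003, 0.0] maxmm 13.9 deg 0.1
1.59 [-0.0047, -0.002, 0.0003]
1.51 [-0.0047, -0.002, -0.0001]
1.42 [-0.0047, -0.002, -0.0005]
1.34 [-0.0046, -0.0019, -0.001]
1.26 [-0.0046, -0.0019, -0.0014]
1.18 [-0.0044, -0.0018, -0.0018]
1.1 [-0.0043, -0.0018, -0.0022]
1.01 [-0.0041, -0.0017, -0.0025]
0.93 [-0.0039, -0.0016, -0.0029]
0.85 [-0.0037, -0.0015, -0.0032]
0.77 [-0.0034, -0.0014, -0.0035]
0.69 [-0.0031, -0.0013, -0.0038]
0.6 [-0.0028, -0.0012, -0.0041]
0.52 [-0.0025, -0.0011, -0.0043]
0.44 [-0.0022, -0.0009, -0.0045]
0.36 [-0.0018, -0.0008, -0.0047]
0.28 [-0.0015, -0.0006, -0.0049]
0.19 [-0.0011, -0.0005, -0.005]
0.11 [-0.0007, -0.0003, -0.0051]
0.03 [-0.0003, -0.0001, -0.0051]
```

play_rows:
  deltas:
    - [-0.0021,-0.001,-0.0173,0,-0.0003,0]
    - [-0.0021,-0.001,-0.0173,0,-0.0003,0]
    - [-0.0021,-0.001,-0.0173,0,-0.0003,0]
    - [-0.0021,-0.001,-0.0173,0,-0.0003,0]
    - [-0.0021,-0.001,-0.0173,0,-0.0003,0]
    - [-0.0021,-0.001,-0.0173,0,-0.0003,0]
    - [0,0,0,0,0,0]

```text
clock: 20.45
tool_pos: [0.4722, 0.2629, 0.0834]
orientation: [-179.8, -0.3, -157.5]
force: [0.5, 1.0, 0.6]
opening: 0.0745
gripper_force: 0.0
```

play_rows:
  deltas:
    - [0,0,0,0,0,0]
    - [0,0,0,0,0,0]
    - [0,0,0,0,0,0]
    - [0,0,0,0,0,0]
    - [0,0,0,0,0,0]
    - [0,0,0,0,0,0]
    - [0,0,0,0,0,0]
    - [0,0,0,0,0,0]
    - [0,0,0,0,0,0]
  gripper: -1

```text
clock: 21.35
tool_pos: [0.4727, 0.2642, 0.0856]
orientation: [-179.9, -0.1, -157.5]
force: [-3.1, 3.6, 1.0]
opening: 0.0217
gripper_force: 30.0
```

Pad gripped (21.7 mm). Swinging the lever.

play_rows:
  deltas:
    - [-0.0047,-0.002,0.0003,0,0,0]
    - [-0.0047,-0.002,-0.0001,0,0,0]
    - [-0.0047,-0.002,-0.0005,0,0,0]
    - [-0.0046,-0.0019,-0.001,0,0,0]
    - [-0.0046,-0.0019,-0.0014,0,0,0]
    - [-0.0044,-0.0018,-0.0018,0,0,0]
    - [-0.0043,-0.0018,-0.0022,0,0,0]

```text
clock: 22.05
tool_pos: [0.4501, 0.255, 0.0827]
orientation: [-180.0, 0.3, -157.4]
force: [3.5, -0.1, 13.7]
opening: 0.0214
gripper_force: 30.0
```

```bash
python3 st.py; python3 -c "
from h import *
for n in('side',):
    z=np.load(n+'5.npz'); m=camera_model(n); w=pts(z['d'],m)
    Q=(w-SEAT)@np.stack([CX,CY,[0,0,1]]).T*1e3+[27,0,50]
    k=(abs(Q[...,0]+22)<18)&(abs(Q[...,1])<23)&(Q[...,2]>66)&(Q[...,2]<105); q=Q[k]
    print(n,'bar',len(q),np.percentile(q,[3,50,97],axis=0).round(1).tolist())
"
```

```text
tcp case [-114.5    0.5   82.7] [ 3.5 -0.1 13.7] 0.021425938959673027 22.05
side pad 78 [[-122.9, -12.8, 69.9], [-116.4, 9.7, 89.2], [-110.6, 14.6, 106.8]]Traceback (most recent call last):
  File "<string>", line 7, in <module>
    print(n,'bar',len(q),np.percentile(q,[3,50,97],axis=0).round(1).tolist())
                         ~~~~~~~~~~~~~^^^^^^^^^^^^^^^^^^^^
    return _quantile_unchecked(
        a, q, axis, out, overwrite_input, method, keepdims, weights)
    return _ureduce(a,
                    func=_quantile_ureduce_func,
    ...<5 lines>...
                    overwrite_input=overwrite_input,
                    method=method)
    r = func(a, **kwargs)
    result = _quantile(arr,
                       quantiles=q,
    ...<2 lines>...
                       out=out,
                       weights=wgt)
    slices_having_nans = np.isnan(arr[-1, ...])
                                  ~~~^^^^^^^^^
IndexError: index -1 is out of bounds for axis 0 with size 0
```

View pics/st.png

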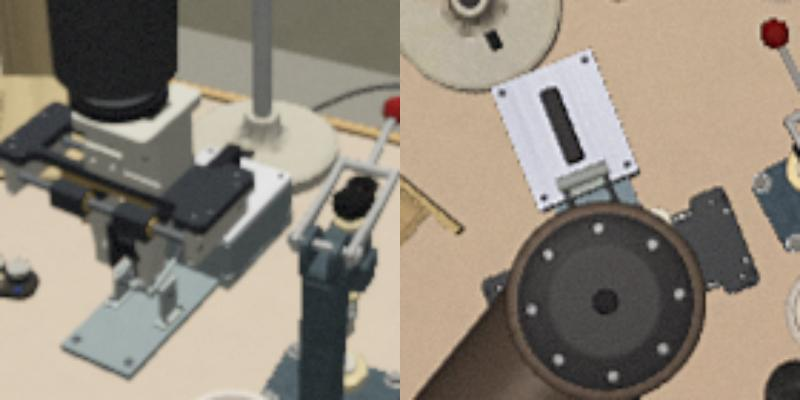

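The top view shows the bar still across the keeper end of the lid, lever at t ≈ 1.1. I've now viewed 12 pictures, which is over the limit of 10, so from here I'll work from numbers only.

```bash
cat > bar.py <<'E'
from h import *
import sys
z=np.load('top5.npz'); w=pts(z['d'],camera_model('top'))
Q=(w-SEAT)@np.stack([CX,CY,[0,0,1]]).T*1e3+[21,0,50]
k=(abs(Q[...,0]+28)<22)&(abs(abs(Q[...,1])-15)<7)&(Q[...,2]>63)&(Q[...,2]<105); q=Q[k]
if len(q): print('bar',len(q),np.percentile(q,[3,50,97],axis=0).round(1).tolist())
k=(abs(Q[...,0]-20)<50)&(abs(abs(Q[...,1])-30)<12)&(Q[...,2]<75); q=Q[k]
c=np.linalg.lstsq(np.c_[q[:,:2],np.ones(len(q))],q[:,2],rcond=None)[0]; print('lid z',np.median(q[:,2]).round(1),'slope',np.degrees(c[:2]).round(2))
E
python3 bar.py
```

```text
bar 111 [[-45.8, -20.0, 69.0], [-28.6, -9.3, 77.4], [-18.7, 19.7, 83.6]]
lid z 55.4 slope [ 0.25 -0.19]
```

play_rows:
  deltas:
    - [-0.0041,-0.0017,-0.0025,0,0,0]
    - [-0.0039,-0.0016,-0.0029,0,0,0]
    - [-0.0037,-0.0015,-0.0032,0,0,0]
    - [-0.0034,-0.0014,-0.0035,0,0,0]
    - [-0.0031,-0.0013,-0.0038,0,0,0]

```text
clock: 22.65
tool_pos: [0.4335, 0.2479, 0.0694]
orientation: [-179.9, 0.1, -157.4]
force: [-5.6, 1.5, 16.5]
opening: 0.0217
gripper_force: 30.0
```

```bash
python3 st.py; python3 bar.py
```

```text
tcp case [-132.5    0.3   69.4] [-5.6  1.5 16.5] 0.021699272529223945 22.65
top pad 24 [[-70.8, -17.8, 51.4], [-58.0, 15.3, 61.0], [-46.0, 17.7, 68.6]]
bar 115 [[-48.4, -20.4, 66.2], [-31.5, -8.0, 76.8], [-21.5, 19.9, 84.0]]
lid z 55.4 slope [-0.08 -0.29]
```

play_rows:
  deltas:
    - [-0.0028,-0.0012,-0.0041,0,0,0]
    - [-0.0025,-0.0011,-0.0043,0,0,0]
    - [-0.0022,-0.0009,-0.0045,0,0,0]
    - [-0.0018,-0.0008,-0.0047,0,0,0]
    - [0,0,0,0,0,0]

```text
clock: 23.25
tool_pos: [0.4241, 0.2437, 0.0537]
orientation: [-179.9, -0.1, -157.5]
force: [-10.3, 2.6, 9.4]
opening: 0.0216
gripper_force: 30.0
```

play_rows:
  deltas:
    - [-0.0015,-0.0006,-0.0049,0,0,0]
    - [-0.0011,-0.0005,-0.005,0,0,0]
    - [-0.0007,-0.0003,-0.0051,0,0,0]
    - [-0.0003,-0.0001,-0.004,0,0,0]
    - [0,0,0,0,0,0]

```text
clock: 23.75
tool_pos: [0.4201, 0.2419, 0.0377]
orientation: [-179.9, -0.3, -157.5]
force: [-14.7, 5.3, 7.3]
opening: 0.0214
gripper_force: 30.0
```

```bash
python3 st.py; python3 bar.py
```

```text
tcp case [-1.472e+02 -1.000e-01  3.770e+01] [-14.7   5.3   7.3] 0.021402147042184946 23.75
top pad 23 [[-66.3, -17.6, 51.6], [-56.5, 15.6, 60.9], [-46.1, 17.8, 69.9]]
bar 113 [[-48.3, -20.4, 64.2], [-32.3, -8.2, 77.2], [-22.6, 20.4, 82.9]]
lid z 55.3 slope [-0.15  0.15]
```

play_rows:
  deltas:
    - [0,0,-0.002,0,0,0]
    - [0,0,0,0,0,0]

```text
clock: 24.05
tool_pos: [0.4199, 0.2418, 0.0362]
orientation: [-179.9, -0.3, -157.5]
force: [-15.3, 6.0, 7.5]
opening: 0.0219
gripper_force: 30.0
```

play_rows:
  deltas:
    - [0,0,0,0,0,0]
    - [0,0,0,0,0,0]
    - [0,0,0,0,0,0]
    - [0,0,0,0,0,0]
    - [0,0,0.01,0,0,0]
    - [0,0,0.03,0,0,0]
    - [0,0,0.03,0,0,0]
    - [0,0,0.02,0,0,0]
  gripper: 0.4

```text
clock: 24.85
tool_pos: [0.4227, 0.2428, 0.1106]
orientation: [-179.9, -0.0, -157.5]
force: [-0.1, -0.4, -0.4]
opening: 0.0617
gripper_force: 0.0
```

play_rows:
  deltas:
    - [-0.02,0.04,0.02,0,0,0]
    - [-0.01,0.05,0.02,0,0,0]
    - [-0.01,0.05,0,0,0,0]
    - [0,0.05,0,0,0,0]
    - [0,0,0,0,0,0]

```text
clock: 25.35
tool_pos: [0.3905, 0.399, 0.1414]
orientation: [-179.9, 0.0, -157.3]
force: [-0.8, -0.1, -0.1]
opening: 0.0615
gripper_force: 0.0
```

```bash
python3 st.py; python3 bar.py; python3 -c "
from h import *
for n in('side','top'):
    z=np.load(n+'5.npz'); w=pts(z['d'],camera_model(n)); b=z['im'].astype(int)
    Q=(w-SEAT)@np.stack([CX,CY,[0,0,1]]).T*1e3+[21 if n=='top' else 27,0,50]
    k=(b.max(2)<70)&(Q[...,0]<-115)&(Q[...,0]>-175)&(abs(Q[...,1])<20)&(Q[...,2]>12)&(Q[...,2]<100); q=Q[k]
    if len(q): print(n,'pad',len(q),np.percentile(q,[3,25,50,75,97],axis=0).round(1).tolist())
"
```

```text
tcp case [-114.1  156.3  141.4] [-0.8 -0.1 -0.1] 0.061512695461580336 25.35
top pad 25 [[-68.9, -17.9, 50.1], [-56.6, 15.0, 58.7], [-45.4, 17.7, 70.8]]
bar 110 [[-47.0, -20.5, 68.4], [-32.2, -8.1, 77.6], [-22.7, 20.5, 84.0]]
lid z 55.3 slope [-0.09 -0.17]
side pad 58 [[-153.9, -10.1, 47.4], [-150.0, -6.7, 51.0], [-145.2, -2.8, 52.0], [-138.4, 3.1, 53.3], [-131.3, 7.3, 56.0]]
top pad 82 [[-153.0, -10.2, 45.5], [-148.3, -5.8, 49.0], [-143.0, -0.9, 51.1], [-137.6, 4.5, 52.4], [-132.9, 9.1, 56.0]]
```

The pad top is at z ≈ 51, whereas fully down is 39, so the lever is past centre but not on its stop (t ≈ 0.25). I'll press it down with closed fingers.

```bash
python3 -c "
from h import *
plan(tc(-147,0,95),RC,6)"
```

```text
shift mm [  30.3 -152.9  -45.6] turn [ 0.2 -0.1  0. ] row x 6 [0.0063, -0.0319, -0.0095, 0.0002, -0.0001, 0.0] maxmm 27.1 deg 0.0
```

play_rows:
  deltas:
    - [0.0063,-0.0319,-0.0095,0,0,0]
    - [0.0063,-0.0319,-0.0095,0,0,0]
    - [0.0063,-0.0319,-0.0095,0,0,0]
    - [0.0063,-0.0319,-0.0095,0,0,0]
    - [0.0063,-0.0319,-0.0095,0,0,0]
    - [0.0063,-0.0319,-0.0095,0,0,0]
    - [0,0,0,0,0,0]
    - [0,0,0,0,0,0]
    - [0,0,0,0,0,0]
  gripper: -1

```text
clock: 26.35
tool_pos: [0.4208, 0.2415, 0.0955]
orientation: [-179.9, -0.0, -157.5]
force: [0.3, 0.3, 0.0]
opening: 0.0012
gripper_force: 0.0
```

play_rows:
  deltas:
    - [0,0,-0.012,0,0,0]
    - [0,0,-0.01,0,0,0]
    - [0,0,-0.006,0,0,0]
    - [0,0,-0.006,0,0,0]
    - [0,0,0,0,0,0]

```text
clock: 26.85
tool_pos: [0.4201, 0.2412, 0.0668]
orientation: [-179.8, -0.2, -157.5]
force: [0.6, 0.1, 0.0]
opening: 0.0003
gripper_force: 0.0
```

play_rows:
  deltas:
    - [0,0,-0.004,0,0,0]
    - [0,0,-0.003,0,0,0]
    - [0,0,0,0,0,0]

```text
clock: 27.15
tool_pos: [0.4204, 0.2414, 0.0619]
orientation: [-179.9, -0.1, -157.5]
force: [0.9, 0.4, -0.7]
opening: 0.0006
gripper_force: 0.0
```

play_rows:
  deltas:
    - [0,0,-0.003,0,0,0]
    - [0,0,-0.002,0,0,0]
    - [0,0,0,0,0,0]

```text
clock: 27.45
tool_pos: [0.4205, 0.2415, 0.0582]
orientation: [-179.9, -0.1, -157.5]
force: [-0.7, 0.2, 2.5]
opening: 0.0003
gripper_force: 1.0
```

play_rows:
  deltas:
    - [0,0,-0.003,0,0,0]
    - [0,0,-0.003,0,0,0]
    - [0,0,0,0,0,0]

```text
clock: 27.75
tool_pos: [0.4206, 0.2415, 0.0566]
orientation: [-179.9, -0.0, -157.4]
force: [-16.4, -5.9, 46.9]
opening: 0.0006
gripper_force: 23.5
```

The lever is on its stop. Retreating and verifying.

play_rows:
  deltas:
    - [0,0,0.006,0,0,0]
    - [0,0,0.02,0,0,0]
    - [0,0,0.04,0,0,0]
    - [-0.01,0.03,0.03,0,0,0]
    - [-0.01,0.05,0,0,0,0]
    - [-0.01,0.05,0,0,0,0]
    - [0,0.05,0,0,0,0]
    - [0,0,0,0,0,0]
    - [0,0,0,0,0,0]

```text
clock: 28.65
tool_pos: [0.396, 0.3859, 0.1295]
orientation: [-179.8, -0.2, -157.4]
force: [-1.0, -0.0, -0.4]
opening: 0.0005
gripper_force: 0.0
```

```bash
python3 st.py; python3 bar.py; python3 -c "
from h import *
for n in('side','top'):
    z=np.load(n+'5.npz'); w=pts(z['d'],camera_model(n)); b=z['im'].astype(int)
    Q=(w-SEAT)@np.stack([CX,CY,[0,0,1]]).T*1e3+[21 if n=='top' else 27,0,50]
    k=(b.max(2)<70)&(Q[...,0]<-115)&(Q[...,0]>-175)&(abs(Q[...,1])<20)&(Q[...,2]>12)&(Q[...,2]<100); q=Q[k]
    if len(q): print(n,'pad',len(q),np.percentile(q,[3,50,97],axis=0).round(1).tolist(), 'slope',np.polyfit(q[:,0],q[:,2],1).round(2))
    k=(abs(Q[...,0]+23)<16)&(abs(Q[...,1])<22)&(Q[...,2]>63)&(Q[...,2]<100); q=Q[k]
    for x in range(-40,-8,4):
        s=q[(q[:,0]>=x)&(q[:,0]<x+4)]
        if len(s): print(n,x,len(s),np.percentile(s[:,2],[5,50,95]).round(1))
"
```

```text
tcp case [-114.   142.1  129.5] [-1.  -0.  -0.4] 0.0005249753975034189 28.65
top pad 22 [[-66.2, -17.8, 50.3], [-55.0, 15.4, 59.8], [-45.4, 17.7, 71.1]]
bar 109 [[-47.8, -20.5, 65.2], [-33.1, -8.6, 78.1], [-23.7, 20.4, 83.7]]
lid z 55.4 slope [-0.01 -0.02]
side pad 68 [[-156.3, -10.2, 35.0], [-146.0, -1.7, 38.4], [-134.8, 8.6, 40.8]] slope [2.000e-02 4.053e+01]
side -40 29 [65.1 74.1 79.1]
side -36 43 [65.3 78.4 83.1]
side -32 29 [75.6 81.8 83.8]
side -28 10 [73.  80.6 81.8]
side -24 2 [73.4 75.1 76.8]
side -16 15 [74.3 82.9 87.5]
side -12 20 [69.  77.4 89.6]
top pad 80 [[-154.7, -9.9, 34.7], [-144.4, -0.1, 37.5], [-134.4, 9.3, 42.2]] slope [ 0.05 45.09]
top -40 22 [71.9 74.3 76.6]
top -36 35 [73.8 77.3 83.4]
top -32 32 [77.  81.2 84.5]
top -28 34 [78.7 81.  83.5]
top -24 8 [74.8 77.4 80.2]
top -16 4 [81.  83.4 87.8]
top -12 13 [83.5 87.2 90.4]
```

```bash
python3 -c "
from plant import *
print(close_job())"
```

```text
the job is handed in; nothing more can be done
None
```

I handed the job in at about 28.7 s: by the final camera readings the lid is seated level, the claw looks hooked behind the keeper (lip position worked out from the bar, not seen) and the lever is down on its stop, but I viewed 12 pictures against the limit of 10, and no verdict came back.

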